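Put the barber's tools back in their places

TASK

The haircut is finished: put everything back in its own place. Lay the clipper in the grey charging dock with its heel at the contact block, the neck duster by its handle in both forks of its rest, midway along the handle, and the blue and the red guard comb each flat in the tray of its own colour. Set things down, don't drop them, and leave the glass dish and the yellow guard where they are.

Things in the scene. Friction and masses are not known exactly. Their poses are not given: they have to be found in the camera images.
- clipper: Loose black hair clipper lying flat, 46 mm wide (y), 38 high, 0.28 kg. x points from blade to heel: steel blade edge at x = -95 mm, heel (end with two brass contacts) at +65. Origin: on the underside, at the place to grip across the flat sides (a 4 mm taper lever on the +y side, x -50 to -17 mm, is clear of the finger pads). At the start x points away from the robot within 20 deg.
- dock: Grey charging dock, fixed: cradle pocket x -105 to +75 mm, y +-32, rubber floor 10 mm and rim 18 mm above the board; at +x a contact block (x +75 to +120, 40 high) with a toggle switch (top 65 high, not used). Origin at board level; docked, the clipper's origin is above it and their x axes agree. x points away from the robot within 18 deg.
- duster: Loose neck duster lying flat, 0.16 kg. Round steel handle 20 mm thick along x, -50 to +50 mm, its axis 15 mm above the underside; flat cream bristle head (48 wide, 30 thick) from x = -50 to -105; flat steel butt (28 wide, 30 thick) at +50 to +65. Origin: on the underside below mid-handle, where it balances and is gripped; z up.
- duster_rest: Duster rest, fixed: black base 100 x 60 x 6 mm, two aluminium V forks 6 mm thick at x = +-32 mm (58 mm free between), mouths 48 mm wide, tips 55 mm above the board. The handle lies in both along x, either way round, mid-handle midway between; its axis is then 45 mm and the duster's origin 30 mm above the board. Origin: under its centre, at board level.
- blue_guard: Loose blue guard comb (the low one), teeth up: thin teeth along x, solid back wall at +x. 46 mm along x, 42 mm along y, 22 mm high, about 20 g. Origin: centre of the underside; z up. Grip its flat side faces (y = +-21 mm). Any way round is right in its tray.
- red_guard: Loose red guard comb (the taller one), teeth up: thin teeth along x, solid back wall at +x. 46 mm along x, 42 mm along y, 30 mm high, about 20 g. Origin: centre of the underside; z up. Grip its flat side faces (y = +-21 mm). Any way round is right in its tray.
- blue_tray: Low black tray with a blue floor and a blue line round its rim, fixed to the board; home of the blue guard. 78 x 74 mm (x, y) outside, pocket 64 x 60 mm, pocket floor 6 mm and rim 12 mm above the board. Origin: under its centre, at board level.
- red_tray: Low black tray with a red floor and a red line round its rim, fixed to the board; home of the red guard. 78 x 74 mm (x, y) outside, pocket 64 x 60 mm, pocket floor 6 mm and rim 12 mm above the board. Origin: under its centre, at board level.
- dish: Small clear glass dish, 76 mm across, 30 mm high, loose, standing among the things; must stay where it is. Origin: centre of its underside.
- yellow_guard: Yellow guard comb, 46 x 42 x 26 mm, already put away in its own tray with the yellow floor on the left of the board; must stay there. Origin: centre of its underside.
Not all that is in view belongs to the job. What is shaped like the blue_tray but turquoise is not meant.

How it is judged:
By the outcome, as a careful person would: the job done as asked, in the order asked, and still so for the second after the job is handed in, with the robot touching nothing.
It also fails if it takes over 112 s, if anything falls off the work surface, if the arm or the gripper's body presses on something with over 40 N, if the wrist force passes 120 N, or if a joint passes its speed limit or range.

ROBOT

A 7-joint arm with a two-finger parallel gripper is mounted at the origin on the work surface. World frame = base frame: x ahead of the robot, y to its left, z up, the work surface at z = 0. Lengths are in m, angles in rad, forces in N, time in s.
With the tool pointing down it reaches from about 0.425 to 0.8 m from the base axis. Payload 8.3 kg.
Tool frame: the origin (TCP) lies on the centre line of the jaws, within the pads' length; the fingertips stand 14 mm ahead of it and the grasp point (between the pads) lies 5 mm behind it (robot.nose_length is the distance from the TCP to the fingertips, in m); z points along the fingers, y is the direction in which the jaws open and shut (so a half turn about z gives the same grasp; the last joint's range is limited). The gripper opens to 85 mm and grips with 20 to 120 N. Pads are 22 mm wide; open, the fingers measure 114 mm over their backs; the gripper's body (76 mm by 85 mm) begins 54 mm behind the grasp point. The pads swing forward as they close: fully open they stand 13 mm farther back than shut.
Start: joints at [-1.206, 0.383, 0.016, 1.37, -0.006, 1.388, -0.046], TCP at [0.259, 0.569, 0.245] pointing down, gripper open.
Joint ranges: [-2.95, 2.95], [-0.25, 2.06], [-1.52, 1.56], [0.18, 2.33], [-1.44, 4.58], [0.02, 2.06], [-3.01, 3.01]. Speed limits (rad/s): [2.39, 2.39, 3.01, 3.01, 3.14, 3.14, 3.14].

INTERFACE

Orientations are given as a rotation vector (axis times angle).
In Python, from plant import monitor, imaging, job_done, robot gives the robot as it stands.
- The arm moves only by the tool drive_tool, never from a script. Its argument "moves" is a list of rows, each an object of numbers: "hand": the opening, from -1 (shut) to 1 (fully open); "tx", "ty", "tz": the shift along the world's x, y, z in units of 15 cm (1.0 is 15 cm); "wx", "wy", "wz": the turn, a rotation vector about the world's x, y, z in units of pi rad (1.0 is pi rad). In form: [{"hand": .., "tx": .., "ty": .., "tz": .., "wx": .., "wy": .., "wz": ..}, ...]. A call has 1 to 20 rows; each row is the pose to reach, as a shift and turn from the pose commanded when the call began, turning the shorter way round; what a row does not reach only later rows make up. A row lasts 1/8 s, in which the tool goes at most 62.5 mm and 10.7 degrees, less where a joint would pass 70% of its speed; a pose out of reach is approached as far as the arm can. A call with a number of a shift or a turn outside -1 to 1 is refused whole. A call with a gripper value outside its range is refused whole. The fingers move at their own pace and stop on an object; "grip_force" is the grip in N (left out, the last holds). Time passes only in rows, so rows that repeat a pose let the fingers close. It gives the time, the measured TCP pose, the force and the opening at its end, in the units of the state.
- monitor.observe(): the state, without advancing time (a new reading comes with each control period).
- imaging.capture(name): name is "scene" or "top"; returns a dict with "image" (384x512x3 uint8, red, green, blue), "K" (3x3 intrinsics, pixels), "cam_to_world" (4x4, takes a point from camera to world coordinates). Camera axes: x right, y down, z forward; pixel columns grow to the right and rows downward; lengths in m; the calibration is good to about 2 mm. A picture is of the moment at which its call begins. There is no depth.
- job_done(): hands the job in, once; it reports no verdict.
Trained networks look in a picture, given as the dict that the camera call returned (one of the last four; its "shot" number tells which), for a name from the list of things; names that differ only in an ending like _2 or _b are one class to them, and where a whole thing is asked for, a point or a joint stands for the part that bears it (a point fixed in the world has none). Each returns a list of dicts, best first, with "conf" (0 to 1); they miss things now and then, are a little off and sometimes report something else, mostly with a low value. They report only what shows in the picture. A call takes as long as a camera call. They do not tell look-alikes from the thing itself.
- imaging.recognise(target, picture): "rect" ([left, top, width, height] in pixels, round what is visible of it).
- imaging.place_of(target, picture): "pixel" ([column, row] in pixels: a listed point, or the origin of a listed thing).
The state is a dict: "clock": time; "joints": joint angles; "joint_velocities": joint speeds; "joint_efforts": joint torques, N m; "tool_pos": TCP position; "orientation": TCP orientation; "force": force on the tool from outside, world axes, zero at the start; "wrist_torque": the same for the moment, N m; "opening": opening from 0.0 (shut) to 1.0 (fully open).
Only numpy, scipy, OpenCV 4.12 (cv2) and the standard library are available. Lean on these libraries where they do the work, as an engineer would, in place of code of your own. Each camera call takes 0.05 s, during which the arm holds its last target. There are 200 camera calls.

## Working session

There is one attempt and no reset: what is moved stays moved. The work goes in short steps, Python scripts to look and compute and a tool call to move; the robot and the scene stay as the last step left them, time stands still between calls to the robot, and variables do not carry over. Pictures are saved under pics/ and viewed, on a budget of 14 in all, crops included, one or two more only if the job needs it, and the job is handed in when it is done.

Besides the shell and the picture viewer there is one more tool, called after "Emit:" by a JSON object that holds its "api" and its "payload", one argument or row to a line. drive_tool: Moves the arm, as the interface text tells. Shifts and turns lie within -1 to 1; 1 stands for 15 cm of shift or pi rad of turn. Its arguments: {"type":"object","properties":{"moves":{"type":"array","items":{"type":"object","properties":{"hand":{"type":"number"},"tx":{"type":"number"},"ty":{"type":"number"},"tz":{"type":"number"},"wx":{"type":"number"},"wy":{"type":"number"},"wz":{"type":"number"}}}},"grip_force":{"type":"number"}},"required":["moves"]}

```bash
ls; mkdir -p pics; cat > h.py <<'E'
import numpy as np, cv2
from plant import monitor, imaging, job_done, robot
def shot(n,f=None):
    p=imaging.capture(n)
    if f: cv2.imwrite('pics/'+f,cv2.cvtColor(p['image'],cv2.COLOR_RGB2BGR))
    return p
def ray(p,uv,z):
    K=p['K'];T=p['cam_to_world'];d=T[:3,:3]@np.linalg.solve(K,[uv[0],uv[1],1.]);o=T[:3,3]
    return o+d*(z-o[2])/d[2]
E
python3 - <<'E'
from h import *
print({k:np.round(v,3) for k,v in monitor.observe().items()})
for c in('top','scene'):
    p=shot(c,c+'0.png');print(c,np.round(p['cam_to_world'],3).tolist(),p['K'].tolist() if hasattr(p['K'],'tolist') else p['K'])
    for t in 'clipper dock duster duster_rest blue_guard red_guard blue_tray red_tray dish yellow_guard'.split():
        for r in imaging.place_of(t,p)[:3]: print(t,np.round(r['pixel']),round(r['conf'],2),np.round(ray(p,r['pixel'],0.0),3))
E
```

```text
pics
{'clock': np.float64(0.0), 'joints': array([-1.206,  0.384,  0.016,  1.371, -0.006,  1.388, -0.047]), 'joint_velocities': array([-0.001, -0.   , -0.   , -0.   ,  0.001,  0.001,  0.001]), 'joint_efforts': array([ 1.0000e-03, -6.2759e+01,  8.4500e-01, -3.7183e+01,  1.7000e-02,
        1.4000e-02, -0.0000e+00]), 'tool_pos': array([0.259, 0.568, 0.244]), 'orientation': array([-6.67e-01, -3.07e+00,  3.00e-03]), 'force': array([-0.238, -0.239,  0.286]), 'wrist_torque': array([-0.024, -0.007, -0.029]), 'opening': np.float64(0.999)}
top [[-0.022, -0.998, 0.062, 0.453], [-1.0, 0.023, 0.003, 0.062], [-0.004, -0.062, -0.998, 1.372], [0.0, 0.0, 0.0, 1.0]] [[477.80327054307344, 0.0, 246.39803294286617], [0.0, 477.80327054307344, 190.92428771126936], [0.0, 0.0, 1.0]]
clipper [371. 244.] 0.63 [ 0.378 -0.285  0.   ]
dock [227. 137.] 0.82 [0.697 0.119 0.   ]
duster [214. 225.] 0.73 [0.444 0.16  0.   ]
duster_rest [145. 170.] 0.91 [0.606 0.358 0.   ]
blue_guard [273. 212.] 0.75 [ 0.476 -0.009  0.   ]
blue_guard [224. 140.] 0.49 [0.688 0.127 0.   ]
red_guard [175. 246.] 0.56 [0.386 0.275 0.   ]
re
[... 532 characters left out ...]
.0806504780599], [0.0, 0.0, 1.0]]
clipper [143. 243.] 0.98 [ 0.378 -0.283  0.   ]
dock [309. 206.] 0.88 [0.681 0.141 0.   ]
duster [253. 168.] 0.71 [ 0.439  0.149 -0.   ]
duster_rest [327. 154.] 0.73 [0.601 0.364 0.   ]
blue_guard [229. 202.] 0.68 [ 0.472 -0.01   0.   ]
red_guard [265. 141.] 0.44 [0.391 0.272 0.   ]
blue_tray [169. 314.] 0.68 [ 0.593 -0.374  0.   ]
blue_tray [216. 344.] 0.65 [ 0.739 -0.347  0.   ]
red_tray [257. 264.] 0.92 [ 0.679 -0.117  0.   ]
red_tray [168. 318.] 0.37 [ 0.597 -0.382  0.   ]
dish [192. 221.] 0.79 [ 0.432 -0.137  0.   ]
dish [258. 168.] 0.71 [ 0.453  0.158 -0.   ]
dish [169. 314.] 0.17 [ 0.591 -0.373  0.   ]
yellow_guard [309. 109.] 0.58 [0.415 0.519 0.   ]
```

```bash
python3 - <<'E'
import cv2
a=cv2.imread('pics/top0.png')[90:290,60:440];cv2.imwrite('pics/v1.png',cv2.resize(a,None,fx=2.1,fy=2.1,interpolation=cv2.INTER_CUBIC))
a=cv2.imread('pics/scene0.png')[80:380,100:400];cv2.imwrite('pics/v2.png',cv2.resize(a,None,fx=2,fy=2,interpolation=cv2.INTER_CUBIC))
E
```

```text
(no output)
```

View pics/v1.png

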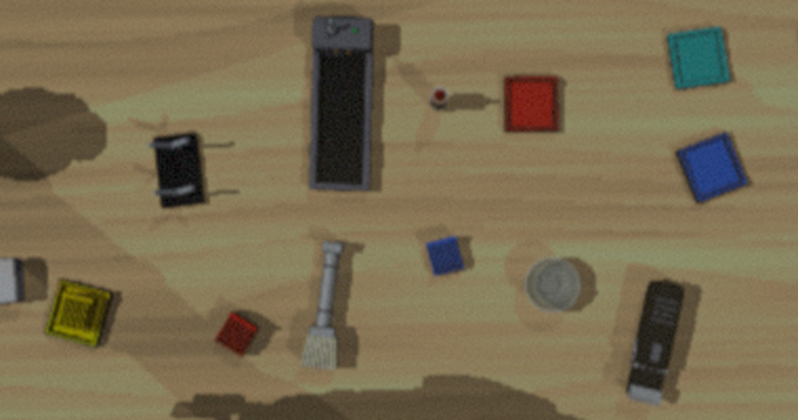

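View pics/v2.png

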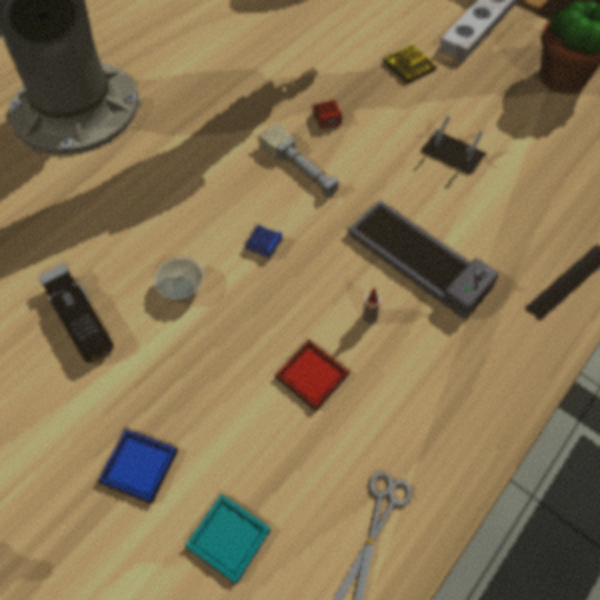

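The top picture shows these things, in crop v1 pixels:
- Clipper (655,340), dish (553,285), blue guard (445,255), duster (325,305), red guard (238,333).
- Yellow guard in its tray (80,312), rest (180,170), dock (342,105), red tray (531,104).

Possible mix-ups:
- **Blue tray:** (712,167) is deep blue and is the one I want. (700,58) is turquoise, so not meant.
- **Red guard:** (238,333) is the comb. The bottle cap at (440,97) and the red tray are not.
- **Clipper:** (655,340). The black bar at the scene edge is not.

Next I fit the box models to colour masks in both cameras.

```bash
cat > fit.py <<'E'
from h import *
from scipy.optimize import minimize
def proj(p,P):
    T=np.linalg.inv(p['cam_to_world']);q=(p['K']@(T[:3,:3]@P.T+T[:3,3:])).T
    return q[:,:2]/q[:,2:]
def corners(b): return np.array([[x,y,z] for x in b[:2] for y in b[2:4] for z in b[4:]])/1000.
def W(P,pose):
    x,y,a=pose[:3];c,s=np.cos(a),np.sin(a);return P@np.array([[c,s,0],[-s,c,0],[0,0,1]])+[x,y,pose[3]]
def sil(p,boxes,pose,S=4):
    m=np.zeros((384*S,512*S),np.uint8)
    for b in boxes:
        h=cv2.convexHull((proj(p,W(corners(b),pose))*S+S/2-.5).astype(np.float32))
        cv2.fillConvexPoly(m,np.round(h).astype(np.int32),1)
    return m
def mask(p,kind):
    im=cv2.GaussianBlur(p['image'],(3,3),0).astype(int);r,g,b=im[...,0],im[...,1],im[...,2]
    return {'blue':(b>r+25)&(b>g+20),'red':(r>g+50)&(r>b+50)&(g<60),
      'grey':(r-b<14+0*r)&(abs(r-g)<22),'pale':(r-b<.26*r)&(r>40), 'dark':(r<48)&(r-b<18)}[kind].astype(np.uint8)
def fit(ps,boxes,x0,kind,z=0,roi=.13):
    S=4;Ms=[]
    for p in ps:
        t=np.linspace(0,6.28,20);ring=np.c_[x0[0]+roi*np.cos(t),x0[1]+roi*np.sin(t),0*t+.015]
        R=np.zeros((384,512),np.uint8);cv2.fillConvexPoly(R,np.round(proj(p,ring)).astype(np.int32),1)
        m=cv2.morphologyEx(mask(p,kind)*R,cv2.MORPH_OPEN,np.ones((2,2),np.uint8))
        n,l,st,_=cv2.connectedComponentsWithStats(m); c=proj(p,np.array([[x0[0],x0[1],.015]]))[0]
        k=[i for i in range(1,n) if st[i,4]>25];m=np.isin(l,k).astype(np.float32)
        Ms.append(cv2.resize(m,None,fx=S,fy=S,interpolation=cv2.INTER_LINEAR)>.5)
    def cost(v):
        c=0
        for p,M in zip(ps,Ms):
            s=sil(p,boxes,[*v,z])>0;c-= (s&M).sum()/max((s|M).sum(),1)
        return c/len(ps)
    best=None
    for da in(-.15,0,.15):
        sx=np.array([*x0[:2],x0[2]+da]);sm=np.vstack([sx,sx+[.012,0,0],sx+[0,.012,0],sx+[0,0,.15]])
        r=minimize(cost,sx,method='Nelder-Mead',options=dict(initial_simplex=sm,xatol=2e-4,fatol=1e-4))
        if best is None or r.fun<best.fun: best=r
    return best.x,-best.fun
def draw(p,boxes,pose,im):
    for b in boxes:
        c=proj(p,W(corners(b),pose))*2+.5
        for i in range(8):
            for j in(1,2,4):
                if not i&j: cv2.line(im,tuple(np.round(c[i]).astype(int)),tuple(np.round(c[i|j]).astype(int)),(0,255,0),1)
CL=[(-95,65,-23,23,0,38)];DU=[(-50,50,-10,10,5,25),(-105,-50,-24,24,0,30),(50,65,-14,14,0,30)]
DK=[(-111,120,-38,38,0,18),(75,120,-38,38,0,40)];RS=[(-50,50,-30,30,0,6)]
BG=[(-23,23,-21,21,0,22)];RG=[(-23,23,-21,21,0,30)];TR=[(-36,36,-34,34,6,12)]
OBJ=dict(clipper=(CL,(.378,-.285,-.17),'grey',.12),dock=(DK,(.69,.13,0.02),'grey',.16),duster=(DU,(.441,.155,-.1),'pale',.12),
 rest=(RS,(.603,.36,.12),'dark',.08),bg=(BG,(.475,-.01,.15),'blue',.05),rg=(RG,(.388,.274,-.5),'red',.05),
 bt=(TR,(.588,-.372,.4),'blue',.07),rt=(TR,(.68,-.122,0),'red',.07))
E
cat > run1.py <<'E'
from fit import *
ps=[shot('top'),shot('scene')];ims=[cv2.resize(cv2.cvtColor(p['image'],cv2.COLOR_RGB2BGR),None,fx=2,fy=2) for p in ps]
out=[i.copy() for i in ims]
for k,(b,x0,kd,roi) in OBJ.items():
    r=[fit(q,b,x0,kd,0,roi) for q in(ps,ps[:1],ps[1:])]
    print(k,*[(np.round(v[:2],4),round(float(np.degrees(v[2])),1),round(f,2)) for v,f in r])
    for p,i in zip(ps,out): draw(p,b,[*r[0][0],0],i)
cv2.imwrite('pics/o1.png',out[0][180:580,120:880]);cv2.imwrite('pics/o2.png',out[1][160:760,200:800])
print(robot.nose_length)
E
time python3 run1.py
```

```text
clipper (array([ 0.3656, -0.2836]), -14.0, np.float64(0.65)) (array([ 0.3663, -0.283 ]), -14.0, np.float64(0.73)) (array([ 0.3621, -0.2797]), -15.1, np.float64(0.59))
dock (array([0.6822, 0.1295]), -2.6, np.float64(0.82)) (array([0.6803, 0.1291]), -2.4, np.float64(0.95)) (array([0.6867, 0.1315]), -4.1, np.float64(0.71))
duster (array([0.4339, 0.1528]), -8.2, np.float64(0.74)) (array([0.4332, 0.153 ]), -7.8, np.float64(0.88)) (array([0.44  , 0.1555]), -11.7, np.float64(0.61))
rest (array([0.6024, 0.3549]), 6.7, np.float64(0.55)) (array([0.5997, 0.3526]), 6.4, np.float64(0.68)) (array([0.6024, 0.3609]), 6.0, np.float64(0.42))
bg (array([ 0.4769, -0.0052]), 14.2, np.float64(0.65)) (array([ 0.4754, -0.0064]), 17.4, np.float64(0.82)) (array([ 0.4806, -0.0013]), 11.9, np.float64(0.5))
rg (array([0.3814, 0.28  ]), -44.7, np.float64(0.19)) (array([0.4027, 0.2602]), -33.7, np.float64(0.19)) (array([0.3734, 0.2928]), -51.3, np.float64(0.2))
bt (array([ 0.5934, -0.372 ]), 20.1, np.float64(0.88)) (array([ 0.5869, -0.374 ]), 20.0, np.float64(0.97)) (array([ 0.5946, -0.3714]), 19.6, np.float64(0.96))
rt (array([ 0.6839, -0.1314]), 1.0, np.float64(0.8)) (array([ 0.6797, -0.1303]), 2.2, np.float64(0.82)) (array([ 0.6869, -0.1296]), -1.7, np.float64(0.84))
0.014
real	0m27.840s
user	0m26.514s
sys	0m0.252s
```

View pics/o1.png

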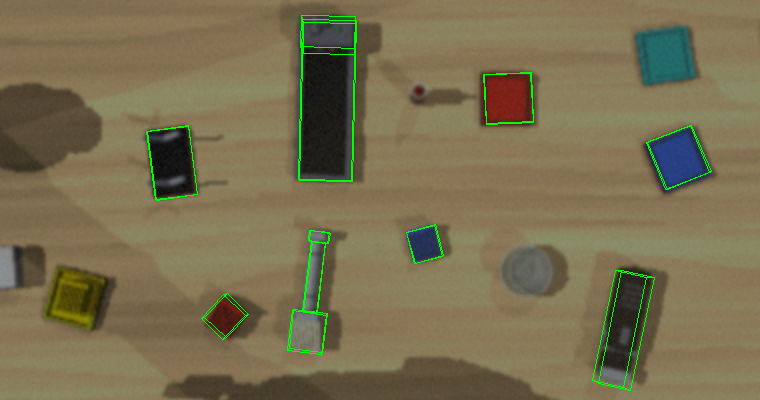

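View pics/o2.png

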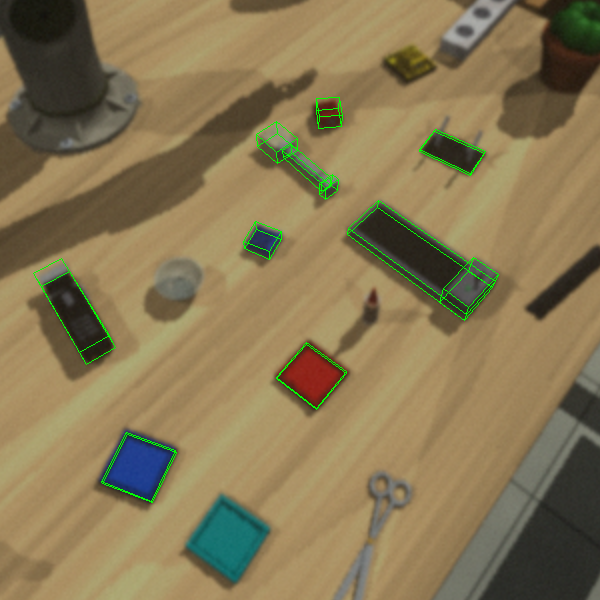

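```bash
python3 - <<'E'
from fit import *
import fit as F
ps=[shot('top'),shot('scene')]
def mask2(p,kind):
    im=cv2.GaussianBlur(p['image'],(3,3),0).astype(int);r,g,b=im[...,0],im[...,1],im[...,2]
    return {'blue':(b>r+8)&(b>g+5),'red':(r>2*g)&(r>2*b),'dark':(r<60)&(r-b<.3*r),'clip':((r<62)&(r-b<.35*r))|((abs(r-b)<.12*r)&(r>90))}[kind].astype(np.uint8)
F.mask=mask2
tiles=[]
for k,kd,x0 in(('clipper','clip',(.372,-.283,-.17)),('rg','red',(.388,.274,-.6)),('bg','blue',None),('rest','dark',None)):
    b,x,_,roi=OBJ[k];x=x0 or x
    rr=[fit([p],b,x,kd,0,roi) for p in ps];print(k,[(np.round(v[:2],4),round(float(np.degrees(v[2])),1),round(f,2)) for v,f in rr])
    for p,(v,f) in zip(ps,rr):
        c=np.round(proj(p,np.array([[x[0],x[1],.01]]))[0]).astype(int);h=33
        im=cv2.cvtColor(p['image'],cv2.COLOR_RGB2BGR);S=6
        m=mask2(p,kd);t=im[c[1]-h:c[1]+h,c[0]-h:c[0]+h];t=cv2.resize(np.clip(t*1.5,0,255).astype(np.uint8),None,fx=S,fy=S,interpolation=cv2.INTER_CUBIC)[:396,:396]
        for bb in b:
            q=(proj(p,W(corners(bb),[*v,0]))-c+h+.5)*S
            for i in range(8):
                for j in(1,2,4):
                    if not i&j: cv2.line(t,tuple(np.round(q[i]).astype(int)),tuple(np.round(q[i|j]).astype(int)),(0,255,0),1)
        tiles.append(cv2.resize(t,(199,199),interpolation=cv2.INTER_AREA) if k!='clipper' else t)
a=np.hstack(tiles[:2]);s=np.hstack(tiles[2:6]);a=a[:,:792]
cv2.imwrite('pics/c1.png',np.vstack([a,s[:,:792]]))
E
```

```text
clipper [(array([ 0.3683, -0.2879]), -14.0, np.float64(0.69)), (array([ 0.3515, -0.2773]), -15.8, np.float64(0.51))]
rg [(array([0.3768, 0.2753]), -24.6, np.float64(0.71)), (array([0.378 , 0.2879]), -52.4, np.float64(0.43))]
bg [(array([ 0.4757, -0.0063]), 12.9, np.float64(0.91)), (array([ 0.4817, -0.0037]), -1.6, np.float64(0.65))]
rest [(array([0.598 , 0.3549]), 9.2, np.float64(0.74)), (array([0.6046, 0.3612]), 20.2, np.float64(0.1))]
```

View pics/c1.png

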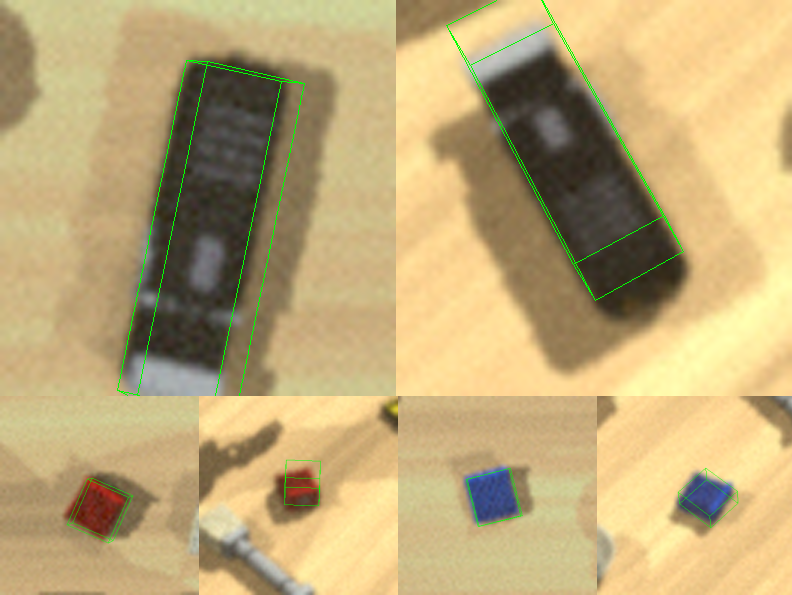

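The crop shows the clipper body spanning x = 155 to 255 on tile row 215, with its heel near (235,66). The blue and red guards look well fitted in the top tile.

```bash
python3 - <<'E'
from fit import *
for n,x,pts in(('top',(.372,-.283,.01),[((155,215),0,'L'),((155,215),.015,'L15'),((255,215),.038,'R'),((235,66),.019,'heel'),((127,365),0,'L2'),((226,360),.038,'R2')]),
 ('scene',(.372,-.283,.01),[((503,45),.0,'blade0'),((503,45),.02,'blade20'),((640,312),0.01,'heel'),((535,182),.038,'L'),((632,158),.0,'R0'),((620,160),.02,'R')])):
    p=shot(n);c=np.round(proj(p,np.array([x]))[0]);
    for q,z,t in pts: 
        q=np.array(q)-([396,0] if n=='scene' else [0,0]); uv=q/6-33+c-.5
        w=ray(p,uv,z); a=np.radians(-13.);d=w[:2]-[.372,-.283]
        print(n,t,np.round(w[:2],4),'along %.4f lat %.4f'%(d@[np.cos(a),np.sin(a)],d@[-np.sin(a),np.cos(a)]))
p=shot('top')
for c in((645/2.1+60,402/2.1+90),): w=ray(p,c,.01);print(w)
E
```

```text
top L [ 0.3639 -0.2637] along -0.0123 lat 0.0170
top L15 [ 0.3649 -0.2601] along -0.0121 lat 0.0207
top R [ 0.3653 -0.3008] along -0.0025 lat -0.0189
top heel [ 0.4339 -0.2994] along 0.0640 lat -0.0020
top L2 [ 0.2935 -0.2477] along -0.0844 lat 0.0167
top R2 [ 0.2992 -0.2848] along -0.0705 lat -0.0181
scene blade0 [ 0.2573 -0.255 ] along -0.1180 lat 0.0015
scene blade20 [ 0.2721 -0.2589] along -0.1028 lat 0.0010
scene heel [ 0.435  -0.3089] along 0.0672 lat -0.0111
scene L [ 0.3594 -0.3011] along -0.0082 lat -0.0204
scene R0 [ 0.3611 -0.2555] along -0.0169 lat 0.0244
scene R [ 0.3699 -0.2639] along -0.0063 lat 0.0182
[ 0.27432586 -0.26862813  0.01      ]
```

Emit:
{"api": "drive_tool", "payload": {
  "moves": [
    {"hand": 1, "tx": 0.9, "ty": -1, "tz": 0},
    {"hand": 1, "tx": 0.9, "ty": -1, "tz": 0},
    {"hand": 1, "tx": 0.9, "ty": -1, "tz": 0},
    {"hand": 1, "tx": 0.9, "ty": -1, "tz": 0}
  ],
  "grip_force": 40
}}

```text
validation failed for argument at $.mo...
```

```bash
python3 -c "
from h import *
s=monitor.observe();print(s['clock'],s['tool_pos'],s['orientation'],s['joints'].round(3) if hasattr(s['joints'],'round') else s['joints'])"
```

```text
1.45 [0.25925179 0.56867753 0.24528394] [-6.66806590e-01 -3.06993217e+00  5.19661071e-05] [-1.206  0.383  0.016  1.37  -0.006  1.388 -0.046]
```

Emit:
{"api": "drive_tool", "payload": {
  "moves": [
    {"hand": 1, "tx": 0.9, "ty": -1, "tz": 0, "wx": 0, "wy": 0, "wz": 0.064},
    {"hand": 1, "tx": 0.9, "ty": -1, "tz": 0, "wx": 0, "wy": 0, "wz": 0.064},
    {"hand": 1, "tx": 0.9, "ty": -1, "tz": 0, "wx": 0, "wy": 0, "wz": 0.064},
    {"hand": 1, "tx": 0.9, "ty": -1, "tz": 0, "wx": 0, "wy": 0, "wz": 0.064}
  ],
  "grip_force": 40
}}

```text
clock: 1.95
tool_pos: [0.3985, 0.4141, 0.2457]
orientation: [0.368, 3.118, -0.001]
force: [-0.0, 1.0, 0.2]
opening: 1.002
```

```bash
cat > st.py <<'E'
from h import *
from scipy.spatial.transform import Rotation as Ro
s=monitor.observe();y=Ro.from_rotvec(s['orientation']).as_matrix()[:,1]
print('t',round(s['clock'],2),'pos',np.round(s['tool_pos'],4),'jawyaw',np.degrees(np.arctan2(y[1],y[0])).round(2),'j',np.round(s['joints'],2),'F',np.round(s['force'],1),'op',round(s['opening'],3))
E
python3 st.py
```

```text
t 1.95 pos [0.3985 0.4141 0.2457] jawyaw 76.55 j [-0.93  0.27  0.08  1.52 -0.02  1.35  0.49] F [-0.   1.   0.2] op 1.002
```

Emit:
{"api": "drive_tool", "payload": {
  "moves": [
    {"hand": 1, "tx": 0.7, "ty": -1, "tz": 0, "wx": 0, "wy": 0, "wz": 0},
    {"hand": 1, "tx": 0.7, "ty": -1, "tz": 0, "wx": 0, "wy": 0, "wz": 0},
    {"hand": 1, "tx": 0.7, "ty": -1, "tz": 0, "wx": 0, "wy": 0, "wz": 0}
  ]
}}

```text
clock: 2.33
tool_pos: [0.4999, 0.2677, 0.2455]
orientation: [0.354, 3.121, 0.001]
force: [1.2, -0.1, 0.8]
opening: 1.002
```

Emit:
{"api": "drive_tool", "payload": {
  "moves": [
    {"hand": 1, "tx": 0, "ty": -1, "tz": 0, "wx": 0, "wy": 0, "wz": 0},
    {"hand": 1, "tx": 0, "ty": -1, "tz": 0, "wx": 0, "wy": 0, "wz": 0},
    {"hand": 1, "tx": 0, "ty": -1, "tz": 0, "wx": 0, "wy": 0, "wz": 0}
  ]
}}

```text
clock: 2.7
tool_pos: [0.4994, 0.1149, 0.2457]
orientation: [0.362, 3.12, -0.0]
force: [0.6, 1.3, 1.0]
opening: 0.997
```

Emit:
{"api": "drive_tool", "payload": {
  "moves": [
    {"hand": 1, "tx": 0, "ty": -1, "tz": 0, "wx": 0, "wy": 0, "wz": 0},
    {"hand": 1, "tx": 0, "ty": -1, "tz": 0, "wx": 0, "wy": 0, "wz": 0},
    {"hand": 1, "tx": 0, "ty": -1, "tz": 0, "wx": 0, "wy": 0, "wz": 0}
  ]
}}

```text
clock: 3.08
tool_pos: [0.499, -0.035, 0.2458]
orientation: [0.362, 3.12, -0.001]
force: [-0.3, 0.5, 0.2]
opening: 0.998
```

Emit:
{"api": "drive_tool", "payload": {
  "moves": [
    {"hand": 1, "tx": -0.3, "ty": -1, "tz": -0.5, "wx": 0, "wy": 0, "wz": 0},
    {"hand": 1, "tx": -0.3, "ty": -1, "tz": -0.5, "wx": 0, "wy": 0, "wz": 0},
    {"hand": 1, "tx": -0.3, "ty": -1, "tz": -0.5, "wx": 0, "wy": 0, "wz": 0}
  ]
}}

```text
clock: 3.45
tool_pos: [0.4535, -0.1827, 0.1696]
orientation: [0.356, 3.121, -0.0]
force: [0.6, 0.3, -0.4]
opening: 0.997
```

Emit:
{"api": "drive_tool", "payload": {
  "moves": [
    {"hand": 1, "tx": -0.533, "ty": -0.673, "tz": -0.4, "wx": 0, "wy": 0, "wz": 0},
    {"hand": 1, "tx": -0.533, "ty": -0.673, "tz": -0.4, "wx": 0, "wy": 0, "wz": 0},
    {"hand": 1, "tx": -0.533, "ty": -0.673, "tz": -0.4, "wx": 0, "wy": 0, "wz": 0},
    {"hand": 1, "tx": -0.533, "ty": -0.673, "tz": -0.4, "wx": 0, "wy": 0, "wz": 0}
  ]
}}

```text
clock: 3.95
tool_pos: [0.3736, -0.2826, 0.1099]
orientation: [-0.358, -3.12, -0.0]
force: [0.8, 1.3, -0.5]
opening: 1.003
```

```bash
python3 st.py; python3 - <<'E'
from h import *
a=shot('top')['image'];b=shot('scene')['image']
f=lambda i,c,r:cv2.resize(cv2.cvtColor(i[r-50:r+50,c-50:c+50],cv2.COLOR_RGB2BGR),(390,390),interpolation=cv2.INTER_CUBIC)
cv2.imwrite('pics/g1.png',np.hstack([f(a,371,240),f(b,143,235)]))
E
```

```text
t 3.95 pos [ 0.3736 -0.2826  0.1099] jawyaw 76.89 j [ 0.03  0.19  0.62  1.98 -0.13  1.01  2.04] F [ 0.8  1.3 -0.5] op 1.003
```

View pics/g1.png

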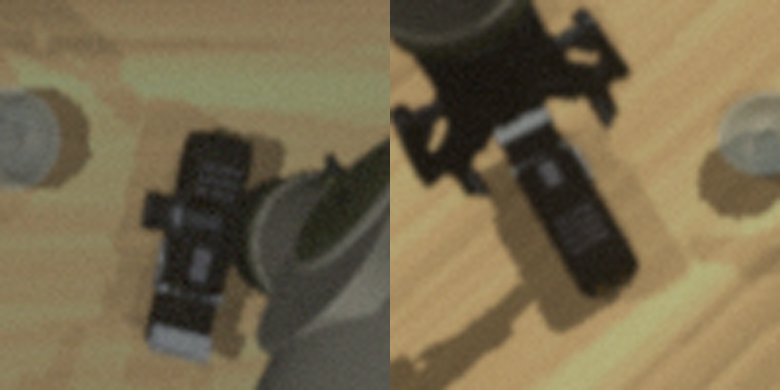

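The fingers straddle the clipper at about (200,212) in the top tile, and the heel and blade positions look right. Descending.

Emit:
{"api": "drive_tool", "payload": {
  "moves": [
    {"hand": 1, "tx": 0, "ty": 0, "tz": -0.2, "wx": 0, "wy": 0, "wz": 0},
    {"hand": 1, "tx": 0, "ty": 0, "tz": -0.4, "wx": 0, "wy": 0, "wz": 0},
    {"hand": 1, "tx": 0, "ty": 0, "tz": -0.54, "wx": 0, "wy": 0, "wz": 0},
    {"hand": 1, "tx": 0, "ty": 0, "tz": -0.54, "wx": 0, "wy": 0, "wz": 0},
    {"hand": 0.3, "tx": 0, "ty": 0, "tz": -0.54, "wx": 0, "wy": 0, "wz": 0},
    {"hand": -0.2, "tx": 0, "ty": 0, "tz": -0.54, "wx": 0, "wy": 0, "wz": 0},
    {"hand": -0.2, "tx": 0, "ty": 0, "tz": -0.54, "wx": 0, "wy": 0, "wz": 0},
    {"hand": -0.2, "tx": 0, "ty": 0, "tz": -0.54, "wx": 0, "wy": 0, "wz": 0},
    {"hand": -0.2, "tx": 0, "ty": 0, "tz": -0.54, "wx": 0, "wy": 0, "wz": 0},
    {"hand": -0.2, "tx": 0, "ty": 0, "tz": -0.54, "wx": 0, "wy": 0, "wz": 0},
    {"hand": -0.2, "tx": 0, "ty": 0, "tz": -0.54, "wx": 0, "wy": 0, "wz": 0}
  ],
  "grip_force": 50
}}

```text
clock: 5.42
tool_pos: [0.3754, -0.2828, 0.0307]
orientation: [0.355, 3.119, -0.001]
force: [-1.3, 1.4, 6.8]
opening: 0.533
```

```bash
python3 st.py
```

```text
t 5.42 pos [ 0.3754 -0.2828  0.0307] jawyaw 77.01 j [ 0.08  0.32  0.58  2.05 -0.24  0.83  2.14] F [-1.3  1.4  6.8] op 0.533
```

Emit:
{"api": "drive_tool", "payload": {
  "moves": [
    {"hand": -0.3, "tx": 0, "ty": 0, "tz": 0.2, "wx": 0, "wy": 0, "wz": 0},
    {"hand": -0.3, "tx": 0, "ty": 0, "tz": 0.5, "wx": 0, "wy": 0, "wz": 0},
    {"hand": -0.3, "tx": 0.3, "ty": 0.3, "tz": 0.8, "wx": 0, "wy": 0, "wz": 0},
    {"hand": -0.3, "tx": 0.6, "ty": 0.6, "tz": 0.8, "wx": 0, "wy": 0, "wz": 0.03},
    {"hand": -0.3, "tx": 0.9, "ty": 0.9, "tz": 0.8, "wx": 0, "wy": 0, "wz": 0.058},
    {"hand": -0.3, "tx": 0.9, "ty": 0.9, "tz": 0.8, "wx": 0, "wy": 0, "wz": 0.058}
  ]
}}

```text
clock: 6.18
tool_pos: [0.512, -0.1422, 0.1494]
orientation: [0.057, 3.14, 0.002]
force: [-0.6, 0.3, -3.1]
opening: 0.529
```

Emit:
{"api": "drive_tool", "payload": {
  "moves": [
    {"hand": -0.3, "tx": 0.3, "ty": 0.3, "tz": 0, "wx": 0, "wy": 0, "wz": 0},
    {"hand": -0.3, "tx": 0.6, "ty": 0.6, "tz": 0, "wx": 0, "wy": 0, "wz": 0},
    {"hand": -0.3, "tx": 0.9, "ty": 0.9, "tz": 0, "wx": 0, "wy": 0, "wz": 0},
    {"hand": -0.3, "tx": 0.9, "ty": 0.9, "tz": 0, "wx": 0, "wy": 0, "wz": 0}
  ]
}}

```text
clock: 6.68
tool_pos: [0.646, -0.0059, 0.1478]
orientation: [-0.058, -3.14, -0.003]
force: [-0.5, -0.7, -4.0]
opening: 0.524
```

Emit:
{"api": "drive_tool", "payload": {
  "moves": [
    {"hand": -0.3, "tx": 0.13, "ty": 0.3, "tz": 0, "wx": 0, "wy": 0, "wz": 0},
    {"hand": -0.3, "tx": 0.262, "ty": 0.6, "tz": 0, "wx": 0, "wy": 0, "wz": 0},
    {"hand": -0.3, "tx": 0.262, "ty": 0.949, "tz": 0, "wx": 0, "wy": 0, "wz": 0},
    {"hand": -0.3, "tx": 0.262, "ty": 0.949, "tz": 0, "wx": 0, "wy": 0, "wz": 0},
    {"hand": -0.3, "tx": 0.262, "ty": 0.949, "tz": 0, "wx": 0, "wy": 0, "wz": 0}
  ]
}}

```text
clock: 7.3
tool_pos: [0.6832, 0.129, 0.149]
orientation: [-0.071, -3.14, 0.002]
force: [-1.4, -0.4, -3.8]
opening: 0.529
```

```bash
python3 st.py; python3 - <<'E'
from h import *
a=shot('top')['image'];b=shot('scene')['image']
f=lambda i,c,r:cv2.resize(cv2.cvtColor(np.clip(i[r-55:r+55,c-55:c+55]*1.6,0,255).astype(np.uint8),cv2.COLOR_RGB2BGR),(396,396),interpolation=cv2.INTER_CUBIC)
cv2.imwrite('pics/g2.png',np.hstack([f(a,227,137),f(b,300,195)]))
E
```

```text
t 7.3 pos [0.6832 0.129  0.149 ] jawyaw 87.42 j [-0.47  0.61  0.38  1.29 -0.22  1.28  1.43] F [-1.4 -0.4 -3.8] op 0.529
```

View pics/g2.png

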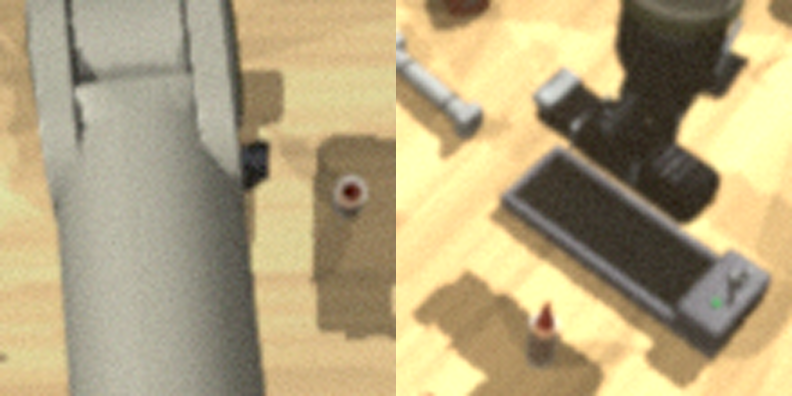

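Clipper is held level with its heel (650,190 in the right tile) toward the dock block. I lower to just above the rim and check the gap.

Emit:
{"api": "drive_tool", "payload": {
  "moves": [
    {"hand": -0.3, "tx": 0, "ty": 0, "tz": -0.3, "wx": 0, "wy": 0, "wz": 0},
    {"hand": -0.3, "tx": 0, "ty": 0, "tz": -0.58, "wx": 0, "wy": 0, "wz": 0},
    {"hand": -0.3, "tx": 0, "ty": 0, "tz": -0.58, "wx": 0, "wy": 0, "wz": 0},
    {"hand": -0.3, "tx": 0, "ty": 0, "tz": -0.58, "wx": 0, "wy": 0, "wz": 0}
  ]
}}

```text
clock: 7.9
tool_pos: [0.6847, 0.129, 0.0644]
orientation: [0.072, 3.138, -0.0]
force: [1.1, 0.2, -2.5]
opening: 0.526
```

```bash
python3 st.py; python3 - <<'E'
from fit import *
p=shot('scene');im=cv2.cvtColor(np.clip(p['image']*1.6,0,255).astype(np.uint8),cv2.COLOR_RGB2BGR)
for n in('clipper','dock'):
  for r in imaging.place_of(n,p)[:1]: print(n,r,ray(p,r['pixel'],.032 if n=='clipper' else 0))
cv2.imwrite('pics/g3.png',cv2.resize(im[150:260,240:365],None,fx=6,fy=5.4,interpolation=cv2.INTER_CUBIC))
E
```

```text
t 7.9 pos [0.6847 0.129  0.0644] jawyaw 87.37 j [-0.46  0.68  0.36  1.37 -0.25  1.12  1.45] F [ 1.1  0.2 -2.5] op 0.526
clipper {'pixel': [308.8, 202.8], 'conf': 0.75} [0.68115605 0.13134361 0.032     ]
dock {'pixel': [307.7, 206.9], 'conf': 0.87} [0.67818832 0.13636968 0.        ]
```

View pics/g3.png

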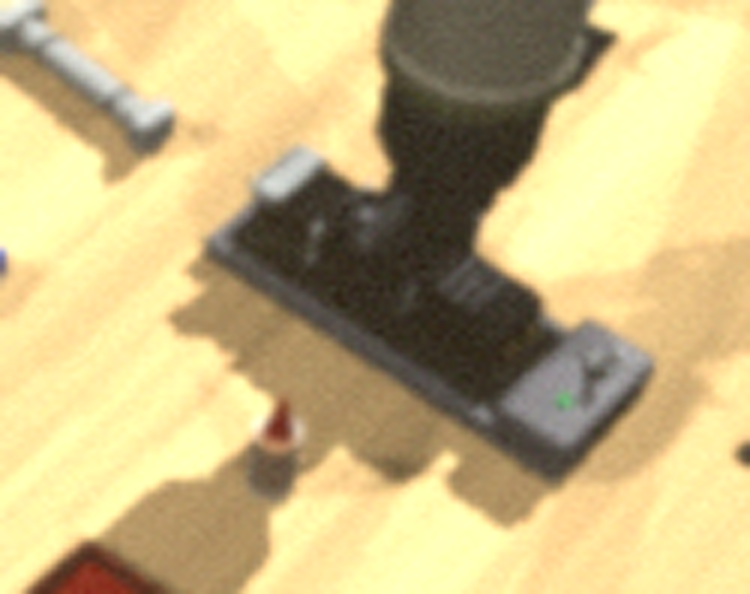

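```bash
python3 - <<'E'
from fit import *
p=shot('scene')
for d in((.6867,.1315,-.055),(.6833,.1303,-.0436)):
  q=proj(p,W(np.array([[-.095,.02,.035],[-.095,-.02,.035],[.065,.023,.038],[.065,-.023,.038],[.065,-.023,0]]),[*d,.0335]))
  print(np.round((q-[240,150])*[6,5.4]).tolist())
  q=proj(p,W(np.array([[-.111,.038,.018],[-.111,-.038,.018],[.12,-.038,.04],[.12,.038,.04],[.075,-.032,.04]]),[*d,0]))
  print(' dock',np.round((q-[240,150])*[6,5.4]).tolist())
E
```

```text
[[311.0, 142.0], [261.0, 182.0], [565.0, 292.0], [509.0, 344.0], [497.0, 380.0]]
 dock [[302.0, 162.0], [211.0, 236.0], [572.0, 452.0], [661.0, 363.0], [504.0, 395.0]]
[[303.0, 141.0], [254.0, 181.0], [558.0, 289.0], [503.0, 341.0], [491.0, 378.0]]
 dock [[293.0, 161.0], [203.0, 236.0], [567.0, 448.0], [655.0, 359.0], [499.0, 393.0]]
```

The clipper sits within about 2 mm of the dock in the scene view, so I nudge it slightly toward the block and lower it.

Emit:
{"api": "drive_tool", "payload": {
  "moves": [
    {"hand": -0.3, "tx": 0.02, "ty": 0.01, "tz": -0.05, "wx": 0, "wy": 0, "wz": 0},
    {"hand": -0.3, "tx": 0.02, "ty": 0.01, "tz": -0.1, "wx": 0, "wy": 0, "wz": 0},
    {"hand": -0.3, "tx": 0.02, "ty": 0.01, "tz": -0.14, "wx": 0, "wy": 0, "wz": 0},
    {"hand": -0.3, "tx": 0.02, "ty": 0.01, "tz": -0.15, "wx": 0, "wy": 0, "wz": 0},
    {"hand": -0.3, "tx": 0.02, "ty": 0.01, "tz": -0.15, "wx": 0, "wy": 0, "wz": 0}
  ]
}}

```text
clock: 8.72
tool_pos: [0.6864, 0.1315, 0.0408]
orientation: [-0.07, -3.14, -0.0]
force: [-5.9, -0.5, 7.2]
opening: 0.527
```

```bash
python3 st.py
```

```text
t 8.72 pos [0.6864 0.1315 0.0408] jawyaw 87.45 j [-0.46  0.71  0.35  1.38 -0.25  1.09  1.46] F [-5.9 -0.5  7.2] op 0.527
```

Emit:
{"api": "drive_tool", "payload": {
  "moves": [
    {"hand": 0.15, "tx": 0, "ty": 0, "tz": 0, "wx": 0, "wy": 0, "wz": 0},
    {"hand": 0.3, "tx": 0, "ty": 0, "tz": 0, "wx": 0, "wy": 0, "wz": 0},
    {"hand": 0.5, "tx": 0, "ty": 0, "tz": 0, "wx": 0, "wy": 0, "wz": 0},
    {"hand": 0.5, "tx": 0, "ty": 0, "tz": 0, "wx": 0, "wy": 0, "wz": 0},
    {"hand": 0.5, "tx": 0, "ty": 0, "tz": 0.1, "wx": 0, "wy": 0, "wz": 0},
    {"hand": 0.5, "tx": 0, "ty": 0, "tz": 0.3, "wx": 0, "wy": 0, "wz": 0},
    {"hand": 0.5, "tx": 0, "ty": 0, "tz": 0.7, "wx": 0, "wy": 0, "wz": 0},
    {"hand": 0.5, "tx": -0.3, "ty": 0, "tz": 0.7, "wx": 0, "wy": 0, "wz": -0.03},
    {"hand": 0.5, "tx": -0.65, "ty": 0.07, "tz": 0.7, "wx": 0, "wy": 0, "wz": -0.03},
    {"hand": 0.5, "tx": -1, "ty": 0.15, "tz": 0.7, "wx": 0, "wy": 0, "wz": -0.03}
  ]
}}

```text
clock: 9.98
tool_pos: [0.5355, 0.1542, 0.146]
orientation: [0.219, 3.132, 0.002]
force: [0.1, 1.0, 0.4]
opening: 0.748
```

Emit:
{"api": "drive_tool", "payload": {
  "moves": [
    {"hand": 0.5, "tx": -0.35, "ty": 0, "tz": -0.1, "wx": 0, "wy": 0, "wz": 0},
    {"hand": 0.5, "tx": -0.66, "ty": 0, "tz": -0.3, "wx": 0, "wy": 0, "wz": 0},
    {"hand": 0.5, "tx": -0.66, "ty": 0, "tz": -0.3, "wx": 0, "wy": 0, "wz": 0},
    {"hand": 0.5, "tx": -0.66, "ty": 0, "tz": -0.3, "wx": 0, "wy": 0, "wz": 0}
  ]
}}

```text
clock: 10.48
tool_pos: [0.4388, 0.1545, 0.1012]
orientation: [0.218, 3.132, 0.002]
force: [1.3, 0.5, 0.4]
opening: 0.752
```

```bash
python3 st.py; python3 - <<'E'
from h import *
pa=shot('top');a=pa['image'];b=shot('scene')['image']
f=lambda i,c,r:cv2.resize(cv2.cvtColor(np.clip(i[r-60:r+60,c-60:c+60]*1.6,0,255).astype(np.uint8),cv2.COLOR_RGB2BGR),(396,396),interpolation=cv2.INTER_CUBIC)
cv2.imwrite('pics/g4.png',np.hstack([f(a,225,165),f(b,280,195)]))
E
```

```text
t 10.47 pos [0.4388 0.1545 0.1012] jawyaw 82.05 j [-0.75  0.17  0.38  2.   -0.08  0.98  1.1 ] F [1.3 0.5 0.4] op 0.752
```

View pics/g4.png

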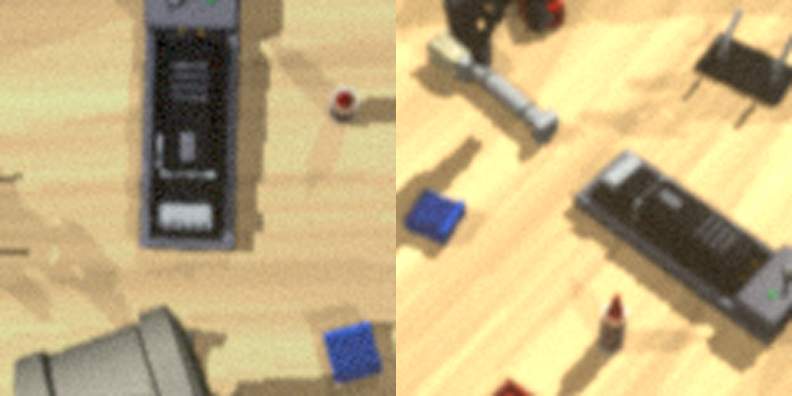

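The clipper lies in the cradle (left tile 187,130), heel at the block. Now the duster.

Emit:
{"api": "drive_tool", "payload": {
  "moves": [
    {"hand": 0.5, "tx": -0.007, "ty": 0, "tz": -0.2, "wx": 0, "wy": 0, "wz": 0},
    {"hand": 0.5, "tx": -0.007, "ty": 0, "tz": -0.4, "wx": 0, "wy": 0, "wz": 0},
    {"hand": 0.5, "tx": -0.007, "ty": 0, "tz": -0.523, "wx": 0, "wy": 0, "wz": 0},
    {"hand": 0.5, "tx": -0.007, "ty": 0, "tz": -0.523, "wx": 0, "wy": 0, "wz": 0},
    {"hand": 0, "tx": -0.007, "ty": 0, "tz": -0.523, "wx": 0, "wy": 0, "wz": 0},
    {"hand": -0.4, "tx": -0.007, "ty": 0, "tz": -0.523, "wx": 0, "wy": 0, "wz": 0},
    {"hand": -0.8, "tx": -0.007, "ty": 0, "tz": -0.523, "wx": 0, "wy": 0, "wz": 0},
    {"hand": -0.8, "tx": -0.007, "ty": 0, "tz": -0.523, "wx": 0, "wy": 0, "wz": 0},
    {"hand": -0.8, "tx": -0.007, "ty": 0, "tz": -0.523, "wx": 0, "wy": 0, "wz": 0},
    {"hand": -0.8, "tx": -0.007, "ty": 0, "tz": -0.523, "wx": 0, "wy": 0, "wz": 0},
    {"hand": -0.8, "tx": -0.007, "ty": 0, "tz": -0.523, "wx": 0, "wy": 0, "wz": 0}
  ]
}}

```text
clock: 11.95
tool_pos: [0.4375, 0.1545, 0.0225]
orientation: [0.218, 3.132, 0.002]
force: [-1.4, -0.9, 5.9]
opening: 0.212
```

```bash
python3 st.py; python3 - <<'E'
from fit import *
# rest: line-up check, top view with wireframe at the two candidate yaws
p=shot('top');im=cv2.cvtColor(np.clip(p['image']*1.6,0,255).astype(np.uint8),cv2.COLOR_RGB2BGR);S=9;o=np.array([118,143])
t=[]
for v in((.5997,.3526,.112),(.598,.3549,.16)):
    k=cv2.resize(im[o[1]:o[1]+55,o[0]:o[0]+44],None,fx=S,fy=S,interpolation=cv2.INTER_CUBIC)
    for b in((-50,50,-30,30,0,6),(-35,-29,-24,24,54,55),(29,35,-24,24,54,55)):
        q=(proj(p,W(corners(b),[*v,0]))-o+.5)*S
        for i in range(8):
            for j in(1,2,4):
                if not i&j: cv2.line(k,tuple(np.round(q[i]).astype(int)),tuple(np.round(q[i|j]).astype(int)),(0,255,0),1)
    t.append(k)
cv2.imwrite('pics/r1.png',np.hstack(t))
E
```

```text
t 11.95 pos [0.4375 0.1545 0.0225] jawyaw 82.04 j [-0.73  0.3   0.36  2.06 -0.15  0.8   1.16] F [-1.4 -0.9  5.9] op 0.212
```

View pics/r1.png

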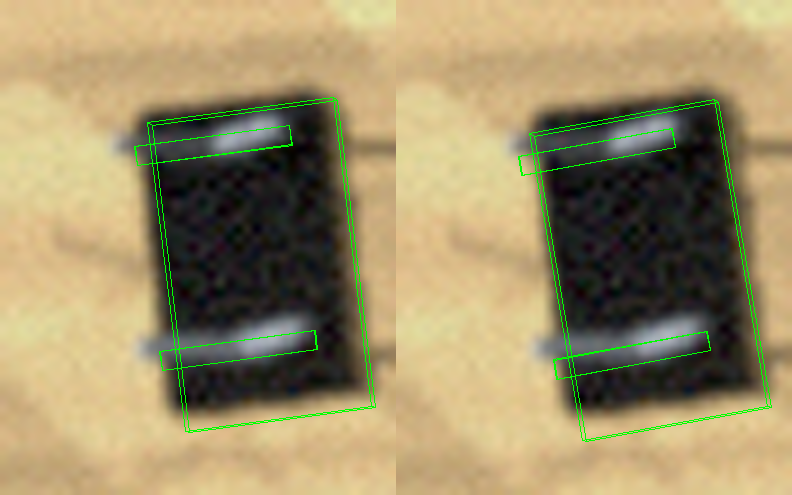

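The rest base really centres about (253,250) in the left tile. That makes its corrected position (0.606, 0.357) with yaw about 5.5°. The duster is gripped at 18 mm opening, so I lift and carry it.

Emit:
{"api": "drive_tool", "payload": {
  "moves": [
    {"hand": -0.9, "tx": 0, "ty": 0, "tz": 0.2, "wx": 0, "wy": 0, "wz": 0},
    {"hand": -0.9, "tx": 0, "ty": 0, "tz": 0.5, "wx": 0, "wy": 0, "wz": 0},
    {"hand": -0.9, "tx": 0.2, "ty": 0.3, "tz": 0.8, "wx": 0, "wy": 0, "wz": 0.03},
    {"hand": -0.9, "tx": 0.5, "ty": 0.6, "tz": 0.8, "wx": 0, "wy": 0, "wz": 0.075},
    {"hand": -0.9, "tx": 0.7, "ty": 0.9, "tz": 0.8, "wx": 0, "wy": 0, "wz": 0.075}
  ]
}}

```text
clock: 12.62
tool_pos: [0.5436, 0.2902, 0.1432]
orientation: [-0.153, 3.135, 0.002]
force: [0.8, -0.5, -1.1]
opening: 0.21
```

Emit:
{"api": "drive_tool", "payload": {
  "moves": [
    {"hand": -0.9, "tx": 0.2, "ty": 0.25, "tz": 0, "wx": 0, "wy": 0, "wz": 0},
    {"hand": -0.9, "tx": 0.431, "ty": 0.449, "tz": 0, "wx": 0, "wy": 0, "wz": 0},
    {"hand": -0.9, "tx": 0.431, "ty": 0.449, "tz": 0, "wx": 0, "wy": 0, "wz": 0},
    {"hand": -0.9, "tx": 0.431, "ty": 0.449, "tz": -0.25, "wx": 0, "wy": 0, "wz": 0},
    {"hand": -0.9, "tx": 0.431, "ty": 0.449, "tz": -0.35, "wx": 0, "wy": 0, "wz": 0},
    {"hand": -0.9, "tx": 0.431, "ty": 0.449, "tz": -0.35, "wx": 0, "wy": 0, "wz": 0}
  ]
}}

```text
clock: 13.38
tool_pos: [0.605, 0.3556, 0.0878]
orientation: [0.152, -3.135, 0.002]
force: [0.0, 0.6, -1.8]
opening: 0.209
```

```bash
python3 st.py; python3 - <<'E'
from h import *
pa=shot('top');a=pa['image'];b=shot('scene')['image']
f=lambda i,c,r,h:cv2.resize(cv2.cvtColor(np.clip(i[r-h:r+h,c-h:c+h]*1.6,0,255).astype(np.uint8),cv2.COLOR_RGB2BGR),(396,396),interpolation=cv2.INTER_CUBIC)
cv2.imwrite('pics/g5.png',np.hstack([f(a,145,170,45),f(b,325,150,45)]))
E
```

```text
t 13.38 pos [0.605  0.3556 0.0878] jawyaw 95.53 j [-0.77  0.67  0.3   1.33 -0.2   1.18  1.22] F [ 0.   0.6 -1.8] op 0.209
```

View pics/g5.png

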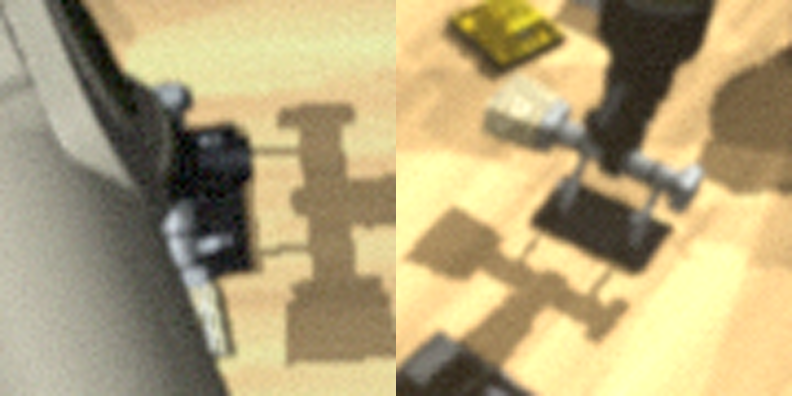

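```bash
python3 - <<'E'
from fit import *
p=shot('scene');c=lambda q:np.round((q-[280,105])*4.4).tolist()
for v in((.6097,.3579,.096,.065),(.606,.3566,.096,.065)):
  print('duster -50,0,+50,+65top',c(proj(p,W(np.array([[-.05,0,.015],[0,0,.015],[.05,0,.015],[.065,0,.03],[-.105,0,.03]]),v))))
  print('rest base',c(proj(p,W(corners((-50,50,-30,30,6,6))[::2],[*v[:3],0]))),'fork tips',c(proj(p,W(np.array([[a,b,.055] for a in(-.032,.032) for b in(-.024,.024)]),[*v[:3],0]))))
  print('docked axis',c(proj(p,W(np.array([[-.05,0,.015],[.05,0,.015]]),[*v[:3],.03]))))
E
```

```text
duster -50,0,+50,+65top [[170.0, 130.0], [227.0, 157.0], [287.0, 184.0], [309.0, 179.0], [110.0, 88.0]]
rest base [[138.0, 218.0], [174.0, 173.0], [250.0, 272.0], [284.0, 225.0]] fork tips [[171.0, 181.0], [200.0, 144.0], [245.0, 216.0], [273.0, 178.0]]
docked axis [[163.0, 162.0], [277.0, 215.0]]
duster -50,0,+50,+65top [[165.0, 129.0], [222.0, 156.0], [282.0, 183.0], [304.0, 177.0], [105.0, 87.0]]
rest base [[134.0, 217.0], [169.0, 172.0], [245.0, 271.0], [279.0, 224.0]] fork tips [[166.0, 180.0], [195.0, 143.0], [240.0, 215.0], [268.0, 177.0]]
docked axis [[159.0, 161.0], [272.0, 214.0]]
```

Scene-view predictions match what I see: rest corners at (134,217) and (245,271), handle line through (254,170). Lowering into the forks.

Emit:
{"api": "drive_tool", "payload": {
  "moves": [
    {"hand": -0.9, "tx": 0, "ty": 0, "tz": -0.08, "wx": 0, "wy": 0, "wz": 0},
    {"hand": -0.9, "tx": 0, "ty": 0, "tz": -0.16, "wx": 0, "wy": 0, "wz": 0},
    {"hand": -0.9, "tx": 0, "ty": 0, "tz": -0.22, "wx": 0, "wy": 0, "wz": 0},
    {"hand": -0.9, "tx": 0, "ty": 0, "tz": -0.245, "wx": 0, "wy": 0, "wz": 0},
    {"hand": -0.9, "tx": 0, "ty": 0, "tz": -0.245, "wx": 0, "wy": 0, "wz": 0}
  ]
}}

```text
clock: 14.15
tool_pos: [0.6061, 0.3581, 0.0525]
orientation: [-0.154, 3.137, 0.003]
force: [-1.4, 2.8, 1.8]
opening: 0.207
```

```bash
python3 st.py
```

```text
t 14.15 pos [0.6061 0.3581 0.0525] jawyaw 95.64 j [-0.76  0.7   0.29  1.35 -0.21  1.11  1.22] F [-1.4  2.8  1.8] op 0.207
```

Emit:
{"api": "drive_tool", "payload": {
  "moves": [
    {"hand": -0.5, "tx": 0, "ty": 0, "tz": -0.005, "wx": 0, "wy": 0, "wz": 0},
    {"hand": -0.3, "tx": 0, "ty": 0, "tz": -0.005, "wx": 0, "wy": 0, "wz": 0},
    {"hand": 0, "tx": 0, "ty": 0, "tz": -0.005, "wx": 0, "wy": 0, "wz": 0},
    {"hand": 0.2, "tx": 0, "ty": 0, "tz": -0.005, "wx": 0, "wy": 0, "wz": 0},
    {"hand": 0.2, "tx": 0, "ty": 0, "tz": -0.005, "wx": 0, "wy": 0, "wz": 0},
    {"hand": 0.2, "tx": 0, "ty": 0, "tz": 0.1, "wx": 0, "wy": 0, "wz": 0},
    {"hand": 0.2, "tx": 0, "ty": 0, "tz": 0.3, "wx": 0, "wy": 0, "wz": 0},
    {"hand": 0.4, "tx": 0, "ty": 0, "tz": 0.7, "wx": 0, "wy": 0, "wz": 0},
    {"hand": 0.6, "tx": -0.2, "ty": -0.4, "tz": 0.7, "wx": 0, "wy": 0, "wz": 0},
    {"hand": 0.6, "tx": -0.4, "ty": -0.7, "tz": 0.7, "wx": 0, "wy": 0, "wz": 0},
    {"hand": 0.6, "tx": -0.5, "ty": -1, "tz": 0.7, "wx": 0, "wy": 0, "wz": 0},
    {"hand": 0.6, "tx": -0.5, "ty": -1, "tz": 0.7, "wx": 0, "wy": 0, "wz": 0}
  ]
}}

```text
clock: 15.65
tool_pos: [0.5313, 0.2019, 0.159]
orientation: [-0.142, 3.137, -0.0]
force: [0.2, 1.1, -0.0]
opening: 0.802
```

```bash
python3 st.py; python3 - <<'E'
from fit import *
a=shot('top');b=shot('scene')
f=lambda i,c,r,h:cv2.resize(cv2.cvtColor(np.clip(i['image'][r-h:r+h,c-h:c+h]*1.6,0,255).astype(np.uint8),cv2.COLOR_RGB2BGR),(390,h and 290),interpolation=cv2.INTER_CUBIC)
cv2.imwrite('pics/g6.png',np.vstack([np.hstack([f(a,145,170,36),f(b,325,150,36)]),np.hstack([f(a,273,212,15),f(a,174,248,15)])]))
E
```

```text
t 15.65 pos [0.5313 0.2019 0.159 ] jawyaw 95.2 j [-0.71  0.33  0.36  1.67 -0.12  1.17  1.34] F [ 0.2  1.1 -0. ] op 0.802
```

View pics/g6.png

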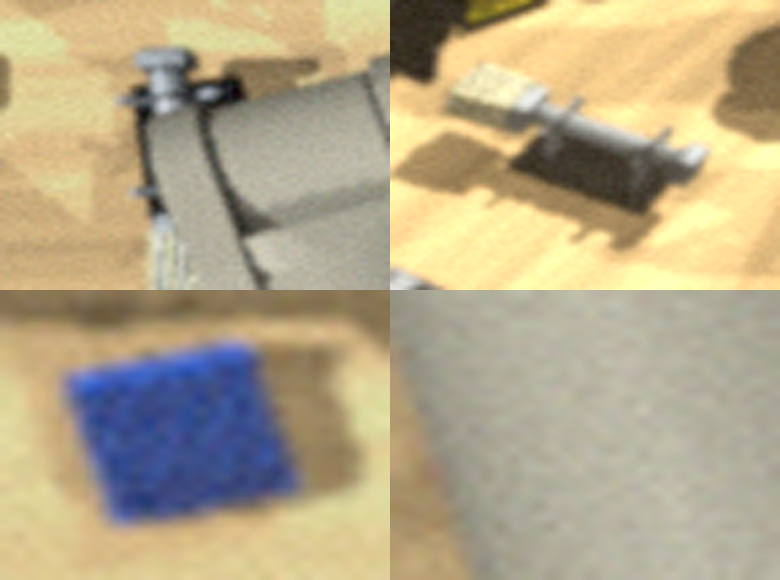

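The duster lies in both forks, and the blue guard's back wall is at the top edge of its tile (yaw about 12°). Going to the blue guard.

Emit:
{"api": "drive_tool", "payload": {
  "moves": [
    {"hand": 0.7, "tx": -0.15, "ty": -0.4, "tz": 0, "wx": 0, "wy": 0, "wz": 0.02},
    {"hand": 0.7, "tx": -0.3, "ty": -0.8, "tz": 0, "wx": 0, "wy": 0, "wz": 0.036},
    {"hand": 0.7, "tx": -0.35, "ty": -1, "tz": -0.1, "wx": 0, "wy": 0, "wz": 0.036}
  ]
}}

```text
clock: 16.12
tool_pos: [0.4793, 0.0549, 0.1435]
orientation: [-0.329, 3.121, 0.001]
force: [0.4, 0.5, -0.8]
opening: 0.851
```

Emit:
{"api": "drive_tool", "payload": {
  "moves": [
    {"hand": 0.7, "tx": 0, "ty": -0.411, "tz": -0.28, "wx": 0, "wy": 0, "wz": 0},
    {"hand": 0.7, "tx": 0, "ty": -0.411, "tz": -0.5, "wx": 0, "wy": 0, "wz": 0},
    {"hand": 0.7, "tx": 0, "ty": -0.411, "tz": -0.6, "wx": 0, "wy": 0, "wz": 0},
    {"hand": 0.7, "tx": 0, "ty": -0.411, "tz": -0.6, "wx": 0, "wy": 0, "wz": 0}
  ]
}}

```text
clock: 16.62
tool_pos: [0.4789, -0.0037, 0.0518]
orientation: [0.333, -3.122, 0.0]
force: [-0.1, -0.1, 0.7]
opening: 0.85
```

```bash
python3 st.py; python3 - <<'E'
from fit import *
a=shot('top');b=shot('scene')
f=lambda i,c,r,h:cv2.resize(cv2.cvtColor(np.clip(i['image'][r-h:r+h,c-h:c+h]*1.6,0,255).astype(np.uint8),cv2.COLOR_RGB2BGR),(390,390),interpolation=cv2.INTER_CUBIC)
cv2.imwrite('pics/g7.png',np.hstack([f(a,174,248,20),f(b,232,197,25)]))
E
```

```text
t 16.62 pos [ 0.4789 -0.0037  0.0518] jawyaw 102.16 j [-0.45  0.29  0.44  2.   -0.16  0.88  1.87] F [-0.1 -0.1  0.7] op 0.85
```

View pics/g7.png

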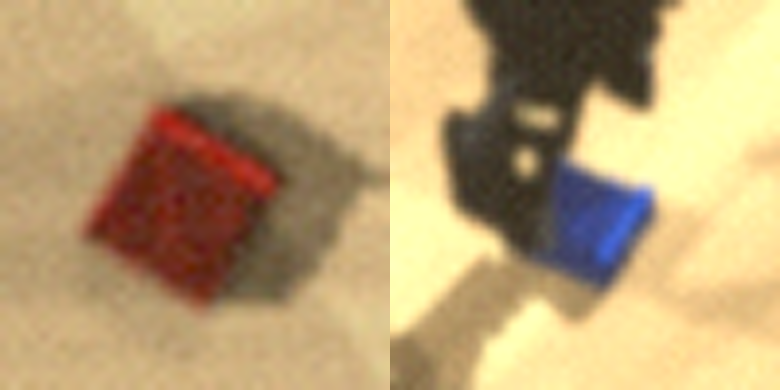

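Red guard's back wall runs (155,110)–(282,185), so its yaw is about -31°. The jaws are astride the blue guard.

Emit:
{"api": "drive_tool", "payload": {
  "moves": [
    {"hand": 0.7, "tx": 0, "ty": 0, "tz": -0.1, "wx": 0, "wy": 0, "wz": 0},
    {"hand": 0.7, "tx": 0, "ty": 0, "tz": -0.195, "wx": 0, "wy": 0, "wz": 0},
    {"hand": 0.7, "tx": 0, "ty": 0, "tz": -0.195, "wx": 0, "wy": 0, "wz": 0},
    {"hand": 0.3, "tx": 0, "ty": 0, "tz": -0.195, "wx": 0, "wy": 0, "wz": 0},
    {"hand": 0, "tx": 0, "ty": 0, "tz": -0.195, "wx": 0, "wy": 0, "wz": 0},
    {"hand": -0.2, "tx": 0, "ty": 0, "tz": -0.195, "wx": 0, "wy": 0, "wz": 0},
    {"hand": -0.2, "tx": 0, "ty": 0, "tz": -0.195, "wx": 0, "wy": 0, "wz": 0},
    {"hand": -0.2, "tx": 0, "ty": 0, "tz": -0.195, "wx": 0, "wy": 0, "wz": 0},
    {"hand": -0.2, "tx": 0, "ty": 0, "tz": -0.195, "wx": 0, "wy": 0, "wz": 0}
  ],
  "grip_force": 25
}}

```text
clock: 17.85
tool_pos: [0.4791, -0.0052, 0.0233]
orientation: [-0.329, 3.123, -0.0]
force: [-1.0, -0.5, 5.7]
opening: 0.486
```

Emit:
{"api": "drive_tool", "payload": {
  "moves": [
    {"hand": -0.2, "tx": 0, "ty": 0, "tz": 0.1, "wx": 0, "wy": 0, "wz": 0},
    {"hand": -0.2, "tx": 0, "ty": 0, "tz": 0.3, "wx": 0, "wy": 0, "wz": 0},
    {"hand": -0.2, "tx": 0, "ty": 0, "tz": 0.6, "wx": 0, "wy": 0, "wz": 0},
    {"hand": -0.2, "tx": 0, "ty": 0, "tz": 0.6, "wx": 0, "wy": 0, "wz": 0}
  ]
}}

```text
clock: 18.35
tool_pos: [0.4811, -0.0052, 0.1168]
orientation: [-0.328, 3.118, 0.001]
force: [0.4, -0.1, -0.8]
opening: 0.482
```

```bash
python3 st.py; python3 - <<'E'
from fit import *
p=shot('top');print(ray(p,(172.3,248.8),.024))
for n in('top','scene'):
  p=shot(n);v,f=fit([p],TR,OBJ['bt'][1],'blue',0,.055);print(n,v[:2],np.degrees(v[2]),f)
E
```

```text
t 18.35 pos [ 0.4811 -0.0052  0.1168] jawyaw 102.01 j [-0.48  0.19  0.47  1.95 -0.1   1.02  1.82] F [ 0.4 -0.1 -0.8] op 0.482
[0.37883231 0.27774745 0.024     ]
top [ 0.58698063 -0.37406676] 19.842084233388253 0.9657735184823
scene [ 0.59430801 -0.37173213] 19.876883026526652 0.9633107148492978
```

Emit:
{"api": "drive_tool", "payload": {
  "moves": [
    {"hand": -0.2, "tx": 0.1, "ty": -0.33, "tz": 0, "wx": 0, "wy": 0, "wz": 0},
    {"hand": -0.2, "tx": 0.2, "ty": -0.66, "tz": 0, "wx": 0, "wy": 0, "wz": 0},
    {"hand": -0.2, "tx": 0.3, "ty": -1, "tz": 0, "wx": 0, "wy": 0, "wz": 0.044}
  ]
}}

```text
clock: 18.88
tool_pos: [0.5233, -0.1561, 0.1116]
orientation: [0.55, -3.091, -0.001]
force: [1.1, -0.1, -0.2]
opening: 0.487
```

Emit:
{"api": "drive_tool", "payload": {
  "moves": [
    {"hand": -0.2, "tx": 0.1, "ty": -0.33, "tz": 0, "wx": 0, "wy": 0, "wz": 0},
    {"hand": -0.2, "tx": 0.2, "ty": -0.66, "tz": 0, "wx": 0, "wy": 0, "wz": 0},
    {"hand": -0.2, "tx": 0.3, "ty": -1, "tz": 0, "wx": 0, "wy": 0, "wz": 0}
  ]
}}

```text
clock: 19.25
tool_pos: [0.5684, -0.3062, 0.1111]
orientation: [0.545, -3.092, -0.003]
force: [0.3, 0.3, 1.1]
opening: 0.482
```

Emit:
{"api": "drive_tool", "payload": {
  "moves": [
    {"hand": -0.2, "tx": 0.142, "ty": -0.3, "tz": 0, "wx": 0, "wy": 0, "wz": 0},
    {"hand": -0.2, "tx": 0.142, "ty": -0.452, "tz": 0, "wx": 0, "wy": 0, "wz": 0},
    {"hand": -0.2, "tx": 0.142, "ty": -0.452, "tz": -0.3, "wx": 0, "wy": 0, "wz": 0},
    {"hand": -0.2, "tx": 0.142, "ty": -0.452, "tz": -0.45, "wx": 0, "wy": 0, "wz": 0},
    {"hand": -0.2, "tx": 0.142, "ty": -0.452, "tz": -0.45, "wx": 0, "wy": 0, "wz": 0}
  ]
}}

```text
clock: 19.88
tool_pos: [0.5878, -0.3716, 0.0413]
orientation: [0.543, -3.089, -0.007]
force: [-0.1, -0.3, 0.1]
opening: 0.488
```

```bash
python3 st.py; python3 - <<'E'
from fit import *
a=shot('top');b=shot('scene')
f=lambda i,c,r,h:cv2.resize(cv2.cvtColor(np.clip(i['image'][r-h:r+h,c-h:c+h]*1.6,0,255).astype(np.uint8),cv2.COLOR_RGB2BGR),(390,390),interpolation=cv2.INTER_CUBIC)
cv2.imwrite('pics/g8.png',np.hstack([f(a,399,170,30),f(b,169,308,36)]))
E
```

```text
t 19.88 pos [ 0.5878 -0.3716  0.0413] jawyaw 109.93 j [ 0.2   0.74  0.51  1.39 -0.37  1.12  2.68] F [-0.1 -0.3  0.1] op 0.488
```

View pics/g8.png

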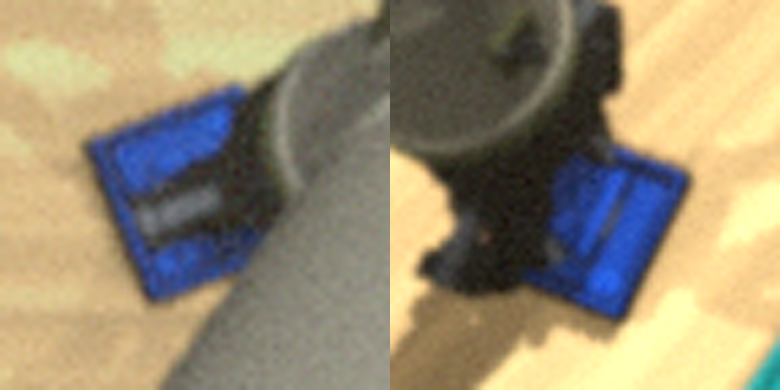

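Emit:
{"api": "drive_tool", "payload": {
  "moves": [
    {"hand": -0.2, "tx": 0, "ty": 0, "tz": -0.05, "wx": 0, "wy": 0, "wz": 0},
    {"hand": -0.2, "tx": 0, "ty": 0, "tz": -0.07, "wx": 0, "wy": 0, "wz": 0},
    {"hand": -0.2, "tx": 0, "ty": 0, "tz": -0.07, "wx": 0, "wy": 0, "wz": 0},
    {"hand": -0.2, "tx": 0, "ty": 0, "tz": -0.07, "wx": 0, "wy": 0, "wz": 0}
  ]
}}

```text
clock: 20.48
tool_pos: [0.5901, -0.3731, 0.0352]
orientation: [-0.544, 3.094, -0.001]
force: [-0.0, 0.4, 0.4]
opening: 0.482
```

```bash
python3 st.py
```

```text
t 20.48 pos [ 0.5901 -0.3731  0.0352] jawyaw 109.95 j [ 0.2   0.75  0.5   1.39 -0.38  1.1   2.68] F [-0.   0.4  0.4] op 0.482
```

Emit:
{"api": "drive_tool", "payload": {
  "moves": [
    {"hand": -0.2, "tx": 0, "ty": 0, "tz": -0.02, "wx": 0, "wy": 0, "wz": 0},
    {"hand": -0.2, "tx": 0, "ty": 0, "tz": -0.038, "wx": 0, "wy": 0, "wz": 0},
    {"hand": -0.2, "tx": 0, "ty": 0, "tz": -0.038, "wx": 0, "wy": 0, "wz": 0},
    {"hand": -0.2, "tx": 0, "ty": 0, "tz": -0.038, "wx": 0, "wy": 0, "wz": 0}
  ]
}}

```text
clock: 20.98
tool_pos: [0.5901, -0.373, 0.0294]
orientation: [-0.544, 3.094, -0.0]
force: [-2.0, 0.8, 5.2]
opening: 0.484
```

```bash
python3 st.py
```

```text
t 20.98 pos [ 0.5901 -0.373   0.0294] jawyaw 109.95 j [ 0.2   0.75  0.5   1.4  -0.38  1.09  2.68] F [-2.   0.8  5.2] op 0.484
```

Emit:
{"api": "drive_tool", "payload": {
  "moves": [
    {"hand": 0.1, "tx": 0, "ty": 0, "tz": 0, "wx": 0, "wy": 0, "wz": 0},
    {"hand": 0.3, "tx": 0, "ty": 0, "tz": 0, "wx": 0, "wy": 0, "wz": 0},
    {"hand": 0.3, "tx": 0, "ty": 0, "tz": 0, "wx": 0, "wy": 0, "wz": 0},
    {"hand": 0.3, "tx": 0, "ty": 0, "tz": 0, "wx": 0, "wy": 0, "wz": 0},
    {"hand": 0.3, "tx": 0, "ty": 0, "tz": 0.1, "wx": 0, "wy": 0, "wz": 0},
    {"hand": 0.3, "tx": 0, "ty": 0, "tz": 0.4, "wx": 0, "wy": 0, "wz": 0},
    {"hand": 0.5, "tx": 0, "ty": 0, "tz": 0.8, "wx": 0, "wy": 0, "wz": 0},
    {"hand": 0.5, "tx": 0, "ty": 0.4, "tz": 0.8, "wx": 0, "wy": 0, "wz": -0.05},
    {"hand": 0.6, "tx": 0, "ty": 0.8, "tz": 0.8, "wx": 0, "wy": 0, "wz": -0.1},
    {"hand": 0.7, "tx": 0, "ty": 1, "tz": 0.8, "wx": 0, "wy": 0, "wz": -0.15}
  ]
}}

```text
clock: 22.22
tool_pos: [0.591, -0.2187, 0.1504]
orientation: [0.195, 3.134, 0.004]
force: [-0.7, -0.3, 0.2]
opening: 0.851
```

Emit:
{"api": "drive_tool", "payload": {
  "moves": [
    {"hand": 0.7, "tx": 0, "ty": 0.4, "tz": 0, "wx": 0, "wy": 0, "wz": -0.05},
    {"hand": 0.7, "tx": 0, "ty": 0.8, "tz": 0, "wx": 0, "wy": 0, "wz": -0.1},
    {"hand": 0.7, "tx": 0, "ty": 1, "tz": 0, "wx": 0, "wy": 0, "wz": -0.133}
  ]
}}

```text
clock: 22.6
tool_pos: [0.5905, -0.0684, 0.1502]
orientation: [0.838, 3.027, 0.004]
force: [0.3, 0.5, 0.1]
opening: 0.849
```

Emit:
{"api": "drive_tool", "payload": {
  "moves": [
    {"hand": 0.7, "tx": -0.1, "ty": 0.4, "tz": 0, "wx": 0, "wy": 0, "wz": 0},
    {"hand": 0.7, "tx": -0.3, "ty": 0.8, "tz": 0, "wx": 0, "wy": 0, "wz": 0},
    {"hand": 0.7, "tx": -0.4, "ty": 1, "tz": 0, "wx": 0, "wy": 0, "wz": 0}
  ]
}}

```text
clock: 22.98
tool_pos: [0.5289, 0.0803, 0.1501]
orientation: [-0.834, -3.029, -0.003]
force: [-0.3, -0.5, 0.5]
opening: 0.851
```

Emit:
{"api": "drive_tool", "payload": {
  "moves": [
    {"hand": 0.7, "tx": -0.2, "ty": 0.35, "tz": 0, "wx": 0, "wy": 0, "wz": 0},
    {"hand": 0.7, "tx": -0.4, "ty": 0.7, "tz": 0, "wx": 0, "wy": 0, "wz": 0},
    {"hand": 0.7, "tx": -0.6, "ty": 1, "tz": 0, "wx": 0, "wy": 0, "wz": 0}
  ]
}}

```text
clock: 23.35
tool_pos: [0.4391, 0.2291, 0.1505]
orientation: [0.838, 3.027, 0.003]
force: [1.8, 1.2, 1.0]
opening: 0.849
```

Emit:
{"api": "drive_tool", "payload": {
  "moves": [
    {"hand": 0.7, "tx": -0.387, "ty": 0.347, "tz": -0.2, "wx": 0, "wy": 0, "wz": 0},
    {"hand": 0.7, "tx": -0.387, "ty": 0.347, "tz": -0.55, "wx": 0, "wy": 0, "wz": 0},
    {"hand": 0.7, "tx": -0.387, "ty": 0.347, "tz": -0.55, "wx": 0, "wy": 0, "wz": 0},
    {"hand": 0.7, "tx": -0.387, "ty": 0.347, "tz": -0.55, "wx": 0, "wy": 0, "wz": 0}
  ]
}}

```text
clock: 23.85
tool_pos: [0.384, 0.2784, 0.0687]
orientation: [0.842, 3.025, 0.002]
force: [0.2, -0.6, 0.3]
opening: 0.85
```

```bash
python3 st.py; python3 - <<'E'
from fit import *
a=shot('top');b=shot('scene')
f=lambda i,c,r,h:cv2.resize(cv2.cvtColor(np.clip(i['image'][r-h:r+h,c-h:c+h]*1.6,0,255).astype(np.uint8),cv2.COLOR_RGB2BGR),(390,290),interpolation=cv2.INTER_CUBIC)
cv2.imwrite('pics/g9.png',np.vstack([np.hstack([f(a,174,246,28),f(b,264,137,28)]),np.hstack([f(a,399,170,30),f(b,169,308,36)])]))
E
```

```text
t 23.85 pos [0.384  0.2784 0.0687] jawyaw 58.89 j [-1.19  0.26  0.57  2.01 -0.17  0.92  0.49] F [ 0.2 -0.6  0.3] op 0.85
```

View pics/g9.png

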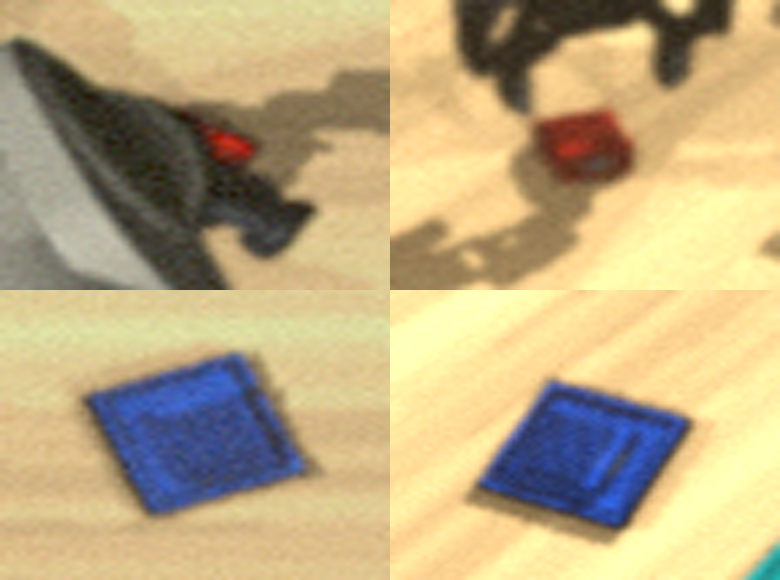

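The blue guard lies flat in its tray (tiles below), and the red guard sits between the jaws.

Emit:
{"api": "drive_tool", "payload": {
  "moves": [
    {"hand": 0.7, "tx": 0, "ty": 0, "tz": -0.1, "wx": 0, "wy": 0, "wz": 0},
    {"hand": 0.7, "tx": 0, "ty": 0, "tz": -0.28, "wx": 0, "wy": 0, "wz": 0},
    {"hand": 0.7, "tx": 0, "ty": 0, "tz": -0.28, "wx": 0, "wy": 0, "wz": 0},
    {"hand": 0.3, "tx": 0, "ty": 0, "tz": -0.28, "wx": 0, "wy": 0, "wz": 0},
    {"hand": 0, "tx": 0, "ty": 0, "tz": -0.28, "wx": 0, "wy": 0, "wz": 0},
    {"hand": -0.2, "tx": 0, "ty": 0, "tz": -0.28, "wx": 0, "wy": 0, "wz": 0},
    {"hand": -0.2, "tx": 0, "ty": 0, "tz": -0.28, "wx": 0, "wy": 0, "wz": 0},
    {"hand": -0.2, "tx": 0, "ty": 0, "tz": -0.28, "wx": 0, "wy": 0, "wz": 0},
    {"hand": -0.2, "tx": 0, "ty": 0, "tz": -0.28, "wx": 0, "wy": 0, "wz": 0}
  ]
}}

```text
clock: 25.08
tool_pos: [0.3827, 0.2795, 0.0257]
orientation: [0.839, 3.027, 0.003]
force: [-1.0, -0.9, 8.2]
opening: 0.485
```

Emit:
{"api": "drive_tool", "payload": {
  "moves": [
    {"hand": -0.2, "tx": 0, "ty": 0, "tz": 0.1, "wx": 0, "wy": 0, "wz": 0},
    {"hand": -0.2, "tx": 0, "ty": 0, "tz": 0.4, "wx": 0, "wy": 0, "wz": 0},
    {"hand": -0.2, "tx": 0, "ty": 0, "tz": 0.8, "wx": 0, "wy": 0, "wz": 0},
    {"hand": -0.2, "tx": 0, "ty": 0, "tz": 0.8, "wx": 0, "wy": 0, "wz": 0}
  ]
}}

```text
clock: 25.58
tool_pos: [0.3845, 0.2808, 0.1501]
orientation: [0.839, 3.023, 0.014]
force: [1.0, -0.4, -0.6]
opening: 0.483
```

```bash
python3 st.py; python3 - <<'E'
from fit import *
for n in('top','scene'):
  p=shot(n)
  for k in('red','rt2'):
    if k=='rt2':
      import fit as F
      F.mask=lambda p,kd:((p['image'][...,0]>1.8*p['image'][...,1].astype(int))&(p['image'][...,0]>60)).astype(np.uint8)
    v,f=fit([p],TR,OBJ['rt'][1],'red',0,.055);print(n,k,v[:2],np.degrees(v[2]),f)
  import importlib;importlib.reload(F);fit=F.fit
E
```

```text
t 25.57 pos [0.3845 0.2808 0.1501] jawyaw 58.98 j [-1.24  0.14  0.6   1.93 -0.09  1.09  0.42] F [ 1.  -0.4 -0.6] op 0.483
top red [ 0.68120394 -0.13011625] 6.771949435820473 0.8418398847499485
top rt2 [ 0.68086127 -0.13037063] -1.5119494993757001 0.9698147041243276
scene red [ 0.68810876 -0.13300229] -4.347681795958473 0.8357738458409599
scene rt2 [ 0.68772825 -0.1292027 ] -1.1589710193966003 0.9582879223224017
```

Emit:
{"api": "drive_tool", "payload": {
  "moves": [
    {"hand": -0.2, "tx": 0.2, "ty": -0.3, "tz": 0, "wx": 0, "wy": 0, "wz": 0.04},
    {"hand": -0.2, "tx": 0.4, "ty": -0.65, "tz": 0, "wx": 0, "wy": 0, "wz": 0.08},
    {"hand": -0.2, "tx": 0.6, "ty": -1, "tz": 0, "wx": 0, "wy": 0, "wz": 0.12}
  ]
}}

```text
clock: 26.05
tool_pos: [0.4717, 0.1274, 0.1437]
orientation: [-0.249, -3.13, 0.002]
force: [0.9, 0.8, -0.8]
opening: 0.484
```

Emit:
{"api": "drive_tool", "payload": {
  "moves": [
    {"hand": -0.2, "tx": 0.2, "ty": -0.33, "tz": 0, "wx": 0, "wy": 0, "wz": 0.045},
    {"hand": -0.2, "tx": 0.4, "ty": -0.66, "tz": 0, "wx": 0, "wy": 0, "wz": 0.045},
    {"hand": -0.2, "tx": 0.6, "ty": -1, "tz": 0, "wx": 0, "wy": 0, "wz": 0.045}
  ]
}}

```text
clock: 26.42
tool_pos: [0.5618, -0.0224, 0.1434]
orientation: [-0.034, -3.139, 0.0]
force: [0.9, -0.1, 0.2]
opening: 0.483
```

Emit:
{"api": "drive_tool", "payload": {
  "moves": [
    {"hand": -0.2, "tx": 0.4, "ty": -0.35, "tz": 0, "wx": 0, "wy": 0, "wz": 0},
    {"hand": -0.2, "tx": 0.815, "ty": -0.725, "tz": 0, "wx": 0, "wy": 0, "wz": 0},
    {"hand": -0.2, "tx": 0.815, "ty": -0.725, "tz": 0, "wx": 0, "wy": 0, "wz": 0},
    {"hand": -0.2, "tx": 0.815, "ty": -0.725, "tz": -0.35, "wx": 0, "wy": 0, "wz": 0},
    {"hand": -0.2, "tx": 0.815, "ty": -0.725, "tz": -0.65, "wx": 0, "wy": 0, "wz": 0},
    {"hand": -0.2, "tx": 0.815, "ty": -0.725, "tz": -0.65, "wx": 0, "wy": 0, "wz": 0},
    {"hand": -0.2, "tx": 0.815, "ty": -0.725, "tz": -0.65, "wx": 0, "wy": 0, "wz": 0}
  ]
}}

```text
clock: 27.3
tool_pos: [0.6846, -0.13, 0.0483]
orientation: [0.035, 3.141, -0.001]
force: [0.0, -0.6, 0.8]
opening: 0.486
```

```bash
python3 st.py; python3 - <<'E'
from fit import *
a=shot('top');b=shot('scene')
f=lambda i,c,r,h:cv2.resize(cv2.cvtColor(np.clip(i['image'][r-h:r+h,c-h:c+h]*1.6,0,255).astype(np.uint8),cv2.COLOR_RGB2BGR),(390,390),interpolation=cv2.INTER_CUBIC)
cv2.imwrite('pics/g10.png',np.hstack([f(a,312,140,30),f(b,257,262,36)]))
E
```

```text
t 27.3 pos [ 0.6846 -0.13    0.0483] jawyaw 88.71 j [-0.27  0.77  0.66  1.39 -0.48  1.14  2.  ] F [ 0.  -0.6  0.8] op 0.486
```

View pics/g10.png

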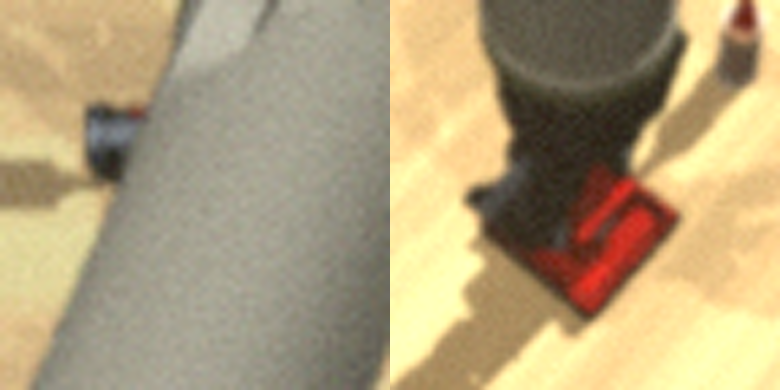

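The red guard hangs above the red tray (right tile 595,215) and looks centred once I allow for its height. Lowering and releasing.

Emit:
{"api": "drive_tool", "payload": {
  "moves": [
    {"hand": -0.2, "tx": 0, "ty": 0, "tz": -0.04, "wx": 0, "wy": 0, "wz": 0},
    {"hand": -0.2, "tx": 0, "ty": 0, "tz": -0.08, "wx": 0, "wy": 0, "wz": 0},
    {"hand": -0.2, "tx": 0, "ty": 0, "tz": -0.105, "wx": 0, "wy": 0, "wz": 0},
    {"hand": -0.2, "tx": 0, "ty": 0, "tz": -0.108, "wx": 0, "wy": 0, "wz": 0},
    {"hand": -0.2, "tx": 0, "ty": 0, "tz": -0.108, "wx": 0, "wy": 0, "wz": 0}
  ]
}}

```text
clock: 28.02
tool_pos: [0.6843, -0.1297, 0.0316]
orientation: [0.035, 3.141, 0.0]
force: [-1.8, 1.4, 5.8]
opening: 0.485
```

```bash
python3 st.py
```

```text
t 28.02 pos [ 0.6843 -0.1297  0.0316] jawyaw 88.72 j [-0.26  0.79  0.65  1.4  -0.49  1.12  2.01] F [-1.8  1.4  5.8] op 0.485
```

Contact felt. I release, lift, and back off to a clear spot.

Emit:
{"api": "drive_tool", "payload": {
  "moves": [
    {"hand": 0.1, "tx": 0, "ty": 0, "tz": 0, "wx": 0, "wy": 0, "wz": 0},
    {"hand": 0.3, "tx": 0, "ty": 0, "tz": 0, "wx": 0, "wy": 0, "wz": 0},
    {"hand": 0.3, "tx": 0, "ty": 0, "tz": 0, "wx": 0, "wy": 0, "wz": 0},
    {"hand": 0.3, "tx": 0, "ty": 0, "tz": 0, "wx": 0, "wy": 0, "wz": 0},
    {"hand": 0.3, "tx": 0, "ty": 0, "tz": 0.1, "wx": 0, "wy": 0, "wz": 0},
    {"hand": 0.3, "tx": 0, "ty": 0, "tz": 0.4, "wx": 0, "wy": 0, "wz": 0},
    {"hand": 0.3, "tx": 0, "ty": 0, "tz": 0.8, "wx": 0, "wy": 0, "wz": 0},
    {"hand": 0.3, "tx": -0.4, "ty": -0.1, "tz": 1, "wx": 0, "wy": 0, "wz": 0},
    {"hand": 0.3, "tx": -0.8, "ty": -0.3, "tz": 1, "wx": 0, "wy": 0, "wz": 0},
    {"hand": 0.3, "tx": -1, "ty": -0.5, "tz": 1, "wx": 0, "wy": 0, "wz": 0}
  ]
}}

```text
clock: 29.28
tool_pos: [0.5325, -0.2054, 0.1827]
orientation: [0.035, 3.139, 0.001]
force: [0.6, -0.6, 0.3]
opening: 0.654
```

Emit:
{"api": "drive_tool", "payload": {
  "moves": [
    {"hand": 0.3, "tx": -0.3, "ty": -0.3, "tz": 0.2, "wx": 0, "wy": 0, "wz": 0},
    {"hand": 0.3, "tx": -0.4, "ty": -0.6, "tz": 0.2, "wx": 0, "wy": 0, "wz": 0},
    {"hand": 0.3, "tx": -0.5, "ty": -0.8, "tz": 0.2, "wx": 0, "wy": 0, "wz": 0},
    {"hand": 0.3, "tx": -0.5, "ty": -0.8, "tz": 0.2, "wx": 0, "wy": 0, "wz": 0}
  ]
}}

```text
clock: 29.78
tool_pos: [0.4568, -0.3284, 0.2126]
orientation: [0.046, 3.14, -0.003]
force: [-0.3, -0.1, 0.1]
opening: 0.648
```

```bash
python3 st.py; python3 - <<'E'
from fit import *
a=shot('top');b=shot('scene')
g=lambda i:cv2.cvtColor(np.clip(i['image']*1.5,0,255).astype(np.uint8),cv2.COLOR_RGB2BGR)
A=cv2.resize(g(a)[100:262,80:430],(790,366),interpolation=cv2.INTER_CUBIC)
f=lambda c,r:cv2.resize(g(b)[r-30:r+30,c-34:c+34],(263,232),interpolation=cv2.INTER_CUBIC)
cv2.imwrite('pics/g11.png',np.vstack([A,np.hstack([f(257,262),f(325,150),f(310,200)])[:, :790] if 0 else cv2.resize(np.hstack([f(257,262),f(325,150),f(310,200)]),(790,232))]))
E
```

```text
t 29.77 pos [ 0.4568 -0.3284  0.2126] jawyaw 88.33 j [-0.12  0.35  0.87  1.63 -0.27  1.29  2.34] F [-0.3 -0.1  0.1] op 0.648
```

View pics/g11.png

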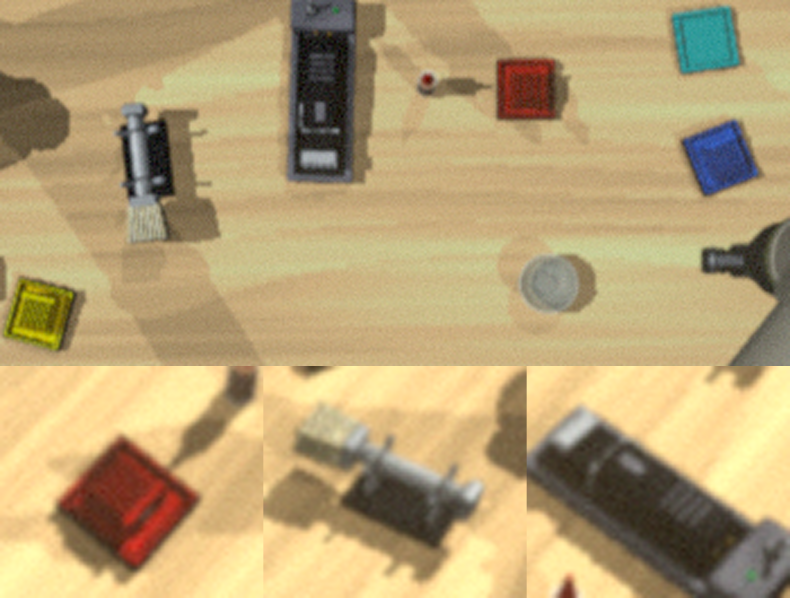

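The final view shows the clipper in the dock, the duster in both forks, and each guard flat in its own tray. The dish and the yellow guard look unmoved. The duster may sit a few millimetres toward -x, so I check that and the rest by numbers, since my picture budget is already overspent.

```bash
python3 - <<'E'
from fit import *
p=shot('top');g=p['image'].astype(np.float32).mean(2)
def samp(v,x,ys,z):
    P=W(np.array([[x,y,z] for y in ys]),v);q=proj(p,P).astype(np.float32)
    return cv2.remap(g,q[:,:1],q[:,1:],cv2.INTER_LINEAR).mean()
v=(.603,.3555,.096,0)
print('axis brightness y offsets',[(int(y*1000),int(np.mean([samp(v,x,[y],.05) for x in np.arange(-.02,.021,.01)]))) for y in np.arange(-.015,.016,.003)])
print('butt edges off axis (|y| 12mm), z.055 x:',[(x,int(samp(v,x/1000,[-.012,.012],.055))) for x in range(35,80,3)])
print('head (|y| 18)',[(x,int(samp(v,x/1000,[-.019,.019],.055))) for x in range(-120,-30,4)])
print('forks tips |y|20 z.055',[(x,int(samp(v,x/1000,[-.02,.02],.052))) for x in range(-48,48,3)])
d=(.6803,.1291,-.042,0)
print('dock axis z.03:',[(x,int(samp(d,x/1000,[-.012,-.006,0,.006,.012],.03))) for x in range(-118,-60,3)])
print('heel:',[(x,int(samp(d,x/1000,[-.015,-.008,0,.008,.015],.04))) for x in range(45,90,3)])
print('fit',*fit([p],DU,(.6,.355,.1),'pale',.03,.1))
for n in('dish','yellow_guard','clipper','dock','blue_guard','red_guard','duster','duster_rest'):
    r=imaging.place_of(n,p)[:2];print(n,[(np.round(ray(p,i['pixel'],.03 if n=='duster' else .01 if n=='clipper' else 0)[:2],4),round(i['conf'],2)) for i in r])
E
```

```text
axis brightness y offsets [(-15, 16), (-12, 22), (-9, 38), (-6, 59), (-3, 79), (0, 100), (2, 119), (5, 126), (8, 104), (11, 57), (14, 18)]
butt edges off axis (|y| 12mm), z.055 x: [(35, 43), (38, 42), (41, 62), (44, 84), (47, 84), (50, 68), (53, 62), (56, 70), (59, 80), (62, 90), (65, 100), (68, 112), (71, 113), (74, 115), (77, 117)]
head (|y| 18) [(-120, 95), (-116, 93), (-112, 98), (-108, 88), (-104, 79), (-100, 97), (-96, 98), (-92, 100), (-88, 92), (-84, 93), (-80, 95), (-76, 92), (-72, 89), (-68, 94), (-64, 94), (-60, 90), (-56, 81), (-52, 61), (-48, 39), (-44, 31), (-40, 35), (-36, 56), (-32, 73)]
forks tips |y|20 z.055 [(-48, 44), (-45, 34), (-42, 35), (-39, 37), (-36, 53), (-33, 69), (-30, 71), (-27, 56), (-24, 42), (-21, 35), (-18, 38), (-15, 37), (-12, 37), (-9, 32), (-6, 35), (-3, 34), (0, 34), (3, 34), (6, 29), (9, 32), (12, 31), (15, 32), (18, 33), (21, 32), (24, 37), (27, 48), (30, 65), (33, 69), (36, 56), (39, 49), (42, 76), (45, 101)]
dock axis z.03: [(-118, 106), (-115, 94), (-112, 74), (-109, 66), (-106, 62), (-103, 47), (-100, 31), (-97, 32), (-94, 55), (-91, 77), (-88, 96), (-85, 109), (-82, 113), (-79, 114), (-76, 103), (-73, 71), (-70, 38), (-67, 25), (-64, 24), (-61, 24)]
heel: [(45, 41), (48, 29), (51, 17), (54, 15), (57, 17), (60, 19), (63, 17), (66, 16), (69, 24), (72, 28), (75, 34), (78, 48), (81, 61), (84, 69), (87, 69)]
fit [0.60221981 0.35651795 0.0896167 ] 0.771319255389596
dish [(array([ 0.4367, -0.1418]), 0.95)]
yellow_guard [(array([0.4179, 0.4947]), 0.63)]
clipper [(array([0.6873, 0.1347]), 0.97)]
dock [(array([0.6861, 0.1234]), 0.69), (array([0.4174, 0.5004]), 0.2)]
blue_guard [(array([ 0.5766, -0.3755]), 0.57)]
red_guard [(array([ 0.6814, -0.1277]), 0.72)]
duster [(array([0.6126, 0.3561]), 0.55)]
duster_rest []
```

```bash
python3 - <<'E'
from fit import *
for n,c0 in(('top',(.603,.3555,.096)),('scene',(.6097,.3579,.096))):
    p=shot(n);im=p['image'].astype(np.float32)
    def samp(x,ys,z):
        q=proj(p,W(np.array([[x/1000,y/1000,z] for y in ys]),[*c0,0])).astype(np.float32)
        return cv2.remap(im,q[:,:1],q[:,1:],cv2.INTER_LINEAR).reshape(-1,3).mean(0)
    a=4 if n=='top' else 0
    print(n,'axis r-b,lum');R=[(x,samp(x,[a-3,a,a+3],.057)) for x in range(-120,76,3)]
    print([(x,int(c[0]-c[2]),int(c.mean())) for x,c in R if x<-30 or x>30])
    for s in(-12,12): print('butt side',s,[(x,int(samp(x,[a+s],.058).mean())) for x in range(38,78,2)])
    print('head side +22',[(x,int(samp(x,[a+21],.058).mean())) for x in range(-70,-36,2)],'-22',[(x,int(samp(x,[a-21],.058).mean())) for x in range(-70,-36,2)])
E
```

```text
top axis r-b,lum
[(-120, 41, 90), (-117, 42, 88), (-114, 42, 93), (-111, 45, 98), (-108, 42, 93), (-105, 30, 87), (-102, 19, 95), (-99, 18, 102), (-96, 21, 101), (-93, 19, 100), (-90, 19, 100), (-87, 17, 100), (-84, 19, 100), (-81, 20, 104), (-78, 20, 106), (-75, 19, 107), (-72, 20, 110), (-69, 21, 111), (-66, 19, 107), (-63, 14, 103), (-60, 2, 101), (-57, -3, 102), (-54, -6, 101), (-51, -4, 99), (-48, -5, 100), (-45, -6, 108), (-42, -5, 112), (-39, -7, 113), (-36, -6, 113), (-33, -6, 107), (33, -6, 85), (36, -8, 100), (39, -6, 111), (42, -6, 111), (45, -6, 109), (48, -6, 101), (51, -6, 83), (54, -6, 84), (57, -6, 96), (60, -6, 100), (63, 1, 97), (66, 23, 98), (69, 43, 106), (72, 50, 110), (75, 51, 111)]
butt side -12 [(38, 49), (40, 50), (42, 49), (44, 48), (46, 47), (48, 40), (50, 45), (52, 58), (54, 73), (56, 85), (58, 88), (60, 86), (62, 86), (64, 93), (66, 105), (68, 117), (70, 121), (72, 122), (74, 123), (76, 122)]
butt side 12 [(38, 33), (40, 58), (42, 81), (44, 97), (46, 106), (48, 101), (50, 98), (52, 97), (54, 99), (56, 101), (58, 102), (60, 100), (62, 101), (64, 104), (66,
[... 1359 characters left out ...]
 (68, 122), (70, 125), (72, 125), (74, 123), (76, 125)]
butt side 12 [(38, 127), (40, 128), (42, 128), (44, 127), (46, 127), (48, 129), (50, 132), (52, 134), (54, 131), (56, 127), (58, 127), (60, 126), (62, 126), (64, 126), (66, 123), (68, 122), (70, 123), (72, 122), (74, 121), (76, 123)]
head side +22 [(-70, 128), (-68, 127), (-66, 126), (-64, 126), (-62, 124), (-60, 122), (-58, 122), (-56, 121), (-54, 121), (-52, 121), (-50, 119), (-48, 118), (-46, 115), (-44, 115), (-42, 115), (-40, 113), (-38, 113)] -22 [(-70, 89), (-68, 86), (-66, 78), (-64, 73), (-62, 71), (-60, 68), (-58, 66), (-56, 64), (-54, 63), (-52, 60), (-50, 56), (-48, 58), (-46, 64), (-44, 68), (-42, 70), (-40, 71), (-38, 72)]
```

```bash
python3 -c "
from plant import job_done
print(job_done())"
```

```text
the job is handed in; nothing more can be done
None
```

I put everything back in the order asked and handed the job in at about 30 s of the 112 s. No verdict came back.

What the last checks showed:
- **Clipper:** it lies in the grey dock. In the top image its blade is at about -94 mm and its heel ends just short of the contact block, so it is close to its home position.
- **Duster:** it lies in both forks. Its butt end measured +66 mm and its head tip -105.5 mm from the rest's centre, so mid-handle is within about 1 mm of midway.
- **Guards:** the blue and red combs lie flat, each in the tray of its own colour, not in the turquoise look-alike. Both were lowered until the arm felt contact and only then released.
- **Dish and yellow guard:** never touched. The network's final positions are within about 7 mm of its first ones, which is within its usual scatter, and they look unmoved in the last picture.

These disagreed or went over:
- **Cameras:** the two cameras differ by about 7 mm in x throughout. I worked with an average of the two, applied the same way to picking and placing.
- **Networks:** their final estimates for the clipper, dock, duster and blue guard were up to about 1 cm off my own measurements, and they did not find the rest at all. I went by the pictures and the brightness profiles instead.
- **Pictures:** I viewed 17, three over the budget of 14.

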